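# Load the bar feeder and fit its guard

### The job

Get the bar feeder ready for the next run: first throw the red lever over to LOAD (away from the robot), then drop every orange hexagonal blank through the funnel so that they all lie lengthwise down in the narrow well, and leave the blue blank on the bench. Next take the yellow guard off its storage stand, lift its hook over the lip of the green drive unit's rail and lower it until it hangs fully home, upright and about in the middle in front of the rollers, and let go; only then throw the lever back to RUN (towards the robot). Do not disturb the other things on the bench.

Things in the scene. Friction and masses are not known exactly. Their poses are not given: they have to be found in the camera images.
- blank1_c (a point): hexagonal bar blank of orange plastic, 24 mm across the flats (27.7 mm over the corners), 80 mm long, about 60 g, lying on a flat on the mat; this point is its centre, its x axis runs along its length. It may be absent (None).
- blank2_c (a point): hexagonal bar blank of orange plastic, 24 mm across the flats (27.7 mm over the corners), 80 mm long, about 60 g, lying on a flat on the mat; this point is its centre, its x axis runs along its length. It may be absent (None).
- blank3_c (a point): hexagonal bar blank of orange plastic, 24 mm across the flats (27.7 mm over the corners), 80 mm long, about 60 g, lying on a flat on the mat; this point is its centre, its x axis runs along its length. It may be absent (None).
- blank4_c (a point): hexagonal bar blank of orange plastic, 24 mm across the flats (27.7 mm over the corners), 80 mm long, about 60 g, lying on a flat on the mat; this point is its centre, its x axis runs along its length. It may be absent (None).
- blank5_c (a point): hexagonal bar blank of orange plastic, 24 mm across the flats (27.7 mm over the corners), 80 mm long, about 60 g, lying on a flat on the mat; this point is its centre, its x axis runs along its length. It may be absent (None).
- spare_c (a point): hexagonal bar blank of blue plastic, the same size as the orange ones, always there, among them; this point is its centre. It is not for this run and is not to be put in the feeder.
- mat: black rubber mat, 230 (x) x 340 (y) x 4 mm, fixed, under the blanks; origin at the centre of its underside.
- feeder: bar feeder, fixed, upright: a blue four-sided funnel over a narrow well (aluminium ends, clear sides), slippery inside. Origin at the centre of its underside on the bench, z up. Well inside: 88 mm along the feeder's x, 34 mm along its y; floor 12 mm, mouth 160 mm above the origin. Blanks lie in it one above the other, lengthwise along the feeder's x.
- feeder_mouth (a point): centre of the funnel's rim, 225 mm above the bench; axes as the feeder's. The funnel is 140 mm (x) by 120 mm (y) inside at the rim and narrows with straight walls (4 mm thick) to the well's mouth 65 mm lower.
- drive: green drive unit, fixed; black roller opening in its front (-x side, towards the robot), lipped rail on top. Origin on the bench under the middle of the front plate, z up, y along the rail. Front plate 6 mm thick, centred on the origin, rises to 140 mm: its top is the lip. Behind it (+x) a channel from x = 3 to 28 mm, floor at 112 mm; rail 160 mm long; housing behind 135 mm tall.
- park: dark steel storage stand, fixed, with a like lipped rail where the guard hangs at first. Origin on the bench under the middle of the front plate, z up, y along the rail. Front plate 6 mm thick, centred on the origin, rises to 140 mm: its top is the lip. Behind it (+x) a channel from x = 3 to 28 mm, floor at 112 mm; rail 140 mm long; wall behind 135 mm tall.
- guard_grip (a point): yellow guard, 0.22 kg, hanging upright on the stand; this point: centre of its grip fin, an upright tab 10 mm thick (x), 40 mm wide (y), from 35 mm below to 20 mm above this point. Guard axes: z up, x from panel to tongue (as its rail's x when hung). Under the fin a panel 10 mm thick, 110 mm wide, down to 125 mm below this point. Hung home, this point is 175 mm above the bench.
- guard_tongue (a point): middle of the lower edge of the guard's tongue: 26 mm in +x from the grip point, 57 mm below it. A hook arm (70 mm wide, 27 to 35 mm below the grip point) goes +x from the panel to this down-turned tongue, 6 mm thick, 22 mm long; gap between panel and tongue 18 mm. Hung home: arm on the lip, this point 118 mm above the bench.
- lever (a joint): red-balled lever of the feeder: 0 = leaning to the near side (its base's -x, towards the robot), RUN; 1.0 = leaning to the far side (its base's +x), LOAD. End stops at 0 and 1.0 rad, light friction (about 1 N at the ball), stays where it is left.
- lever_tip (a point): centre of the lever's red ball (26 mm across), 80 mm from the hinge; its height is 92 mm at both ends of the travel and 102 mm half-way; the ball moves 77 mm in all along its base's x.
- lever_base: grey block of the lever, 70 (x) x 50 (y) x 25 mm tall, fixed; origin at the centre of its underside; the lever's hinge is 22 mm above it, along its y.
- glue: white glue bottle with red cap, 60 mm across, 160 mm tall; bystander, not to be disturbed; origin at its underside.
- pot: black pot, 70 mm across, 90 mm tall; bystander, not to be disturbed; origin at its underside.
- tape: yellow tape measure, 70 x 40 x 60 mm tall; bystander, not to be disturbed; origin at its underside.
- offcut: brown wood offcut, 50 x 110 x 18 mm; bystander, not to be disturbed; origin at its underside.
- wrench: steel wrench lying flat; bystander, not to be disturbed; origin at its underside.
- clamp: red C-shaped clamp lying flat, 150 x 90 x 20 mm; bystander, not to be disturbed; origin at its underside.
Things that resemble listed ones, but are neither listed nor needed, are in the scene too. What is shaped like the part that bears blank2_c but pink, turquoise or white is not meant.

How it is judged (in metres and radians):
On the way, in this order (a step that is already met when the one before it is completed fails the run):
1. the lever is at LOAD (value of joint lever above 0.8 rad), for 0.2 s.
2. every orange blank lies in the well, lever still at LOAD (x of blank1_c in the frame of feeder between -0.02 and 0.02 m and y of blank1_c in the frame of feeder between -0.015 and 0.015 m and z of blank1_c in the frame of feeder between 0.01 and 0.155 m and angle between the x axis of each of blank1_c, blank2_c, blank3_c, blank4_c, blank5_c and the x axis of feeder, either way round below 0.3 rad and x of blank2_c in the frame of feeder between -0.02 and 0.02 m and y of blank2_c in the frame of feeder between -0.015 and 0.015 m and z of blank2_c in the frame of feeder between 0.01 and 0.155 m and x of blank3_c in the frame of feeder between -0.02 and 0.02 m and y of blank3_c in the frame of feeder between -0.015 and 0.015 m and z of blank3_c in the frame of feeder between 0.01 and 0.155 m and x of blank4_c in the frame of feeder between -0.02 and 0.02 m and y of blank4_c in the frame of feeder between -0.015 and 0.015 m and z of blank4_c in the frame of feeder between 0.01 and 0.155 m and x of blank5_c in the frame of feeder between -0.02 and 0.02 m and y of blank5_c in the frame of feeder between -0.015 and 0.015 m and z of blank5_c in the frame of feeder between 0.01 and 0.155 m and value of joint lever above 0.8 rad), for 0.3 s.
3. the guard hangs fully home on the drive unit's rail, released, lever still at LOAD (x of guard_tongue in the frame of drive between 0.003 and 0.028 m and y of guard_tongue in the frame of drive between -0.03 and 0.03 m and z of guard_tongue in the frame of drive between 0.108 and 0.125 m and angle between guard_tongue's own z axis and vertical below 0.15 rad and angle between the x axis of guard_tongue and the x axis of drive, either way round below 0.2 rad and contact force between guard and the fingers below 0.1 N and value of joint lever above 0.8 rad), for 0.3 s.
4. the lever is back at RUN (value of joint lever below 0.2 rad), for 0.2 s.
At the end, for the whole second after the job is handed in: Orange blanks lie in the well (centre within 20 mm along, 15 mm across, below 155 mm, lengthwise within 0.3 rad); guard tongue in the drive channel, edge 108-125 mm up, within 30 mm of the middle, upright and square within 0.15 and 0.2 rad, at rest; lever within 0.2 rad of RUN; blue blank on bench (x of blank1_c in the frame of feeder between -0.02 and 0.02 m and y of blank1_c in the frame of feeder between -0.015 and 0.015 m and z of blank1_c in the frame of feeder between 0.01 and 0.155 m and angle between the x axis of each of blank1_c, blank2_c, blank3_c, blank4_c, blank5_c and the x axis of feeder, either way round below 0.3 rad and x of blank2_c in the frame of feeder between -0.02 and 0.02 m and y of blank2_c in the frame of feeder between -0.015 and 0.015 m and z of blank2_c in the frame of feeder between 0.01 and 0.155 m and x of blank3_c in the frame of feeder between -0.02 and 0.02 m and y of blank3_c in the frame of feeder between -0.015 and 0.015 m and z of blank3_c in the frame of feeder between 0.01 and 0.155 m and x of blank4_c in the frame of feeder between -0.02 and 0.02 m and y of blank4_c in the frame of feeder between -0.015 and 0.015 m and z of blank4_c in the frame of feeder between 0.01 and 0.155 m and x of blank5_c in the frame of feeder between -0.02 and 0.02 m and y of blank5_c in the frame of feeder between -0.015 and 0.015 m and z of blank5_c in the frame of feeder between 0.01 and 0.155 m and x of guard_tongue in the frame of drive between 0.003 and 0.028 m and y of guard_tongue in the frame of drive between -0.03 and 0.03 m and z of guard_tongue in the frame of drive between 0.108 and 0.125 m and angle between guard_tongue's own z axis and vertical below 0.15 rad and angle between the x axis of guard_tongue and the x axis of drive, either way round below 0.2 rad and value of joint lever below 0.2 rad and linear speed of guard below 0.02 m/s and height (world z) of spare_c below 0.06 m); the robot touches nothing.
It fails at once if the blue blank is lifted more than 80 mm (height (world z) of spare_c above 0.1 m).
It fails at once if a bystander on the bench is moved over 30 mm (distance of any of glue, pot, tape, offcut, wrench, clamp from where it was at the start of the episode above 0.03 m).
Of blank1, blank2, blank3, blank4, blank5 only 3 to 5 are there at a start; the rules pass over those that are not, and their reading is None.
At some moment in a run one of blank1, blank2, blank3, blank4, blank5 may be knocked a few centimetres aside while the robot is not near it.
It also fails if it takes over 210 s, if anything falls off the work surface, if the arm or the gripper's body presses on something with over 40 N, if the wrist force passes 120 N, or if a joint passes its speed limit or range.

### The arm

A 6-joint arm with a two-finger parallel gripper is mounted at the origin on the work surface. World frame = base frame: x ahead of the robot, y to its left, z up, the work surface at z = 0. Lengths are in m, angles in degrees, forces in N, time in s.
With the tool pointing down it reaches from about 0.35 to 0.95 m from the base axis. Payload 17.4 kg.
Tool frame: the origin (TCP) lies midway between the tips of the shut fingers; the grasp point (between the pads) lies 19 mm behind it; z points along the fingers, y is the direction in which the jaws open and shut (so a half turn about z gives the same grasp; the last joint's range is limited). The gripper opens to 93 mm and grips with 3 to 60 N. Pads are 15 mm wide; open, the fingers measure 128 mm over their backs; the gripper's body (75 mm by 188 mm) begins 65 mm behind the grasp point.
Start: joints at [-73.843, 6.646, 82.598, -0, 90.757, -2.166], TCP at [0.212, -0.641, 0.19] pointing down, gripper open.
Joint ranges: [-162.19, 162.19], [-47.58, 125.68], [4.15, 143.07], [-65.23, 245.23], [0.69, 171.88], [-170.13, 170.13]. Speed limits (degrees/s): [108.29, 108.29, 127.2, 180, 180, 180].

### API

Orientations are given as a 3x3 rotation matrix whose columns are the frame's x, y, z axes.
In Python, from cell import observe, camera, camera_params, hand_in gives the robot as it stands.
- The arm moves only by the tool step_arm, never from a script. Its argument "plan" is a list of rows, each an object of numbers: "jaw": the closure, from 0 (fully open) to 1 (shut); "dx", "dy", "dz": the shift along the tool's x, y, z in cm; "ax", "ay", "az": the turn, a rotation vector about the tool's x, y, z in degrees. In form: [{"jaw": .., "dx": .., "dy": .., "dz": .., "ax": .., "ay": .., "az": ..}, ...]. A call has exactly 10 rows; each row is the pose to reach, as a shift and turn from the pose measured when the call began, along the tool's axes at that moment; what a row does not reach only later rows make up. A row lasts 1/10 s, in which the tool goes at most 50 mm and 8.59 degrees, less where a joint would pass 70% of its speed; a pose out of reach is approached as far as the arm can. A call with a gripper value outside its range is refused whole. The fingers move at their own pace and stop on an object; "grip_force" is the grip in N (left out, the last holds). Time passes only in rows, so rows that repeat a pose let the fingers close, or fill a call up. It gives the time, the measured TCP pose, the force and the opening at its end, in the units of the state.
- observe(): the state, without advancing time (a new reading comes with each control period).
- camera(name): name is "side" or "top" or "wrist"; returns the picture (480x640x3 uint8, red, green, blue); there is no depth.
- camera_params(name): a dict with "vfov" (degrees; the focal length in pixels is half the picture's height over the tangent of half this angle, whatever the lens; pixels are square), "cx", "cy" (the principal point, pixels), "world_from_camera" (4x4, takes a point from camera to world coordinates); the wrist camera has in their place "hand_eye" (4x4, takes a point from camera to tool coordinates, whose origin is the TCP and whose axes are the flange's). Camera axes: x right, y down, z forward; pixel columns grow to the right and rows downward; lengths in m; the calibration is good to about 2 mm. A picture is of the moment at which its call begins: read the wrist's pose just before it. camera_params takes no time and is no camera call.
- hand_in(): hands the job in, once; it reports no verdict.
The state is a dict: "time": time; "joint_pos": joint angles; "qd": joint speeds; "joint_efforts": joint torques, N m; "eef_pos": TCP position; "tcp_rot": TCP orientation; "force": force on the tool from outside, world axes, zero at the start; "moment": the same for the moment, N m; "gripper_width": finger opening in m.
Only numpy, scipy, OpenCV 4.12 (cv2) and the standard library are available. Lean on these libraries where they do the work, as an engineer would, in place of code of your own. Each camera call takes 0.05 s, during which the arm holds its last target. There are 200 camera calls.

## Working session

There is one attempt and no reset: what is moved stays moved. The work goes in short steps, Python scripts to look and compute and a tool call to move; the robot and the scene stay as the last step left them, time stands still between calls to the robot, and variables do not carry over. Pictures are saved under pics/ and viewed, about 12 in all and at most 16, crops included, and the job is handed in when it is done.

Besides the shell and the picture viewer there is one more tool, called after "Call:" by a JSON object that holds its "fn" and its "kwargs", one argument or row to a line. step_arm: Moves the arm, as the interface text tells. Its arguments: {"type":"object","properties":{"plan":{"type":"array"},"grip_force":{"type":"number"}},"required":["plan"]}

```bash
mkdir -p pics; python3 - <<'E'
from cell import *
import cv2,numpy as np
np.set_printoptions(precision=4,suppress=True)
s=observe();print(s)
for n in ("side","top","wrist"):
    cv2.imwrite(f"pics/{n}0.png",camera(n)[:,:,::-1]);print(n,camera_params(n))
E
```

```text
{'time': 0.0, 'joint_pos': array([-73.8405,   6.6754,  82.6359,  -0.0002,  90.7545,  -2.1683]), 'qd': array([ 0.0263,  0.0273, -0.022 , -0.0801,  0.1128, -0.0677]), 'joint_efforts': array([  0.0001, -72.1267, -62.2605,   0.078 ,   0.0238,  -0.0001]), 'eef_pos': array([ 0.2122, -0.6406,  0.1888]), 'tcp_rot': array([[ 0.9493,  0.3145, -0.0003],
       [ 0.3145, -0.9493,  0.0011],
       [ 0.    , -0.0011, -1.    ]]), 'force': array([-0.2503, -0.1605,  0.0305]), 'moment': array([-0.0291, -0.0297, -0.0015]), 'gripper_width': 0.09316350841048571}
side {'vfov': 52.984625817756815, 'cx': 319.93822878948856, 'cy': 237.99503212457148, 'world_from_camera': array([[-0.9927, -0.0844,  0.0866,  0.4588],
       [-0.1209,  0.6857, -0.7178,  0.735 ],
       [ 0.0012, -0.723 , -0.6908,  0.8582],
       [ 0.    ,  0.    ,  0.    ,  1.    ]])}
top {'vfov': 53.59304285936411, 'cx': 315.538723946668, 'cy': 234.23643381946303, 'world_from_camera': array([[ 0.0008, -0.9914,  0.1312,  0.4057],
       [-1.    , -0.0016, -0.006 , -0.0321],
       [ 0.0062, -0.1312, -0.9913,  1.1941],
       [ 0.    ,  0.    ,  0.    ,  1.    ]])}
wrist {'vfov': 71.69616869251637, 'cx': 316.4115361056879, 'cy': 243.34003931215298, 'hand_eye': array([[ 0.001 , -0.9689, -0.2474,  0.068 ],
       [ 1.    ,  0.0011,  0.    ,  0.0006],
       [ 0.0002, -0.2474,  0.9689, -0.1951],
       [ 0.    ,  0.    ,  0.    ,  1.    ]])}
```

View pics/top0.png

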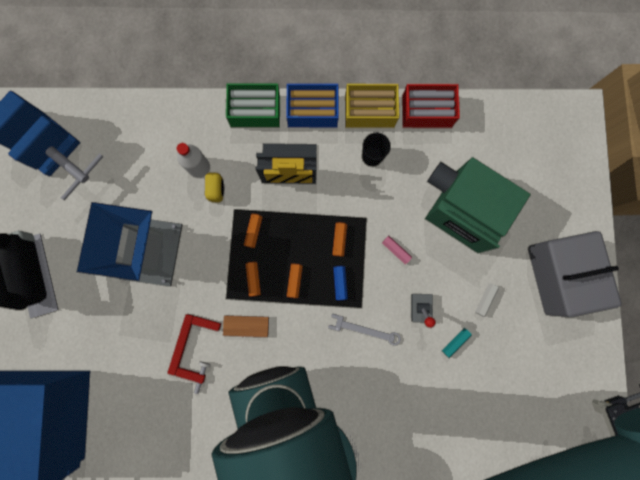

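View pics/side0.png

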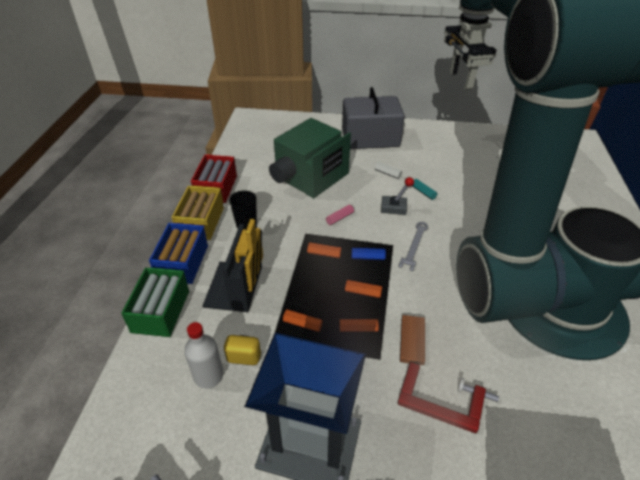

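```bash
cat > h.py <<'E'
from cell import *
import cv2,numpy as np
from scipy.spatial.transform import Rotation as Ro
np.set_printoptions(precision=4,suppress=True)
def cam(n,s=None):
    p=camera_params(n);f=240/np.tan(np.radians(p["vfov"]/2))
    K=np.array([[f,0,p["cx"]],[0,f,p["cy"]],[0,0,1]])
    if n=="wrist":
        s=s or observe();T=np.eye(4);T[:3,:3]=s["tcp_rot"];T[:3,3]=s["eef_pos"];W=T@p["hand_eye"]
    else: W=p["world_from_camera"]
    return K,W
def p2w(c,u,v,z):
    K,W=c;d=W[:3,:3]@np.linalg.solve(K,[u,v,1.]);o=W[:3,3]
    return o+d*(z-o[2])/d[2]
def w2p(c,P):
    K,W=c;q=W[:3,:3].T@(np.atleast_2d(P)-W[:3,3]).T;q=K@q;return (q[:2]/q[2]).T
def tri(obs):  # [(cam,u,v),...]
    A=np.zeros((3,3));b=np.zeros(3)
    for c,u,v in obs:
        K,W=c;d=W[:3,:3]@np.linalg.solve(K,[u,v,1.]);d/=np.linalg.norm(d);M=np.eye(3)-np.outer(d,d);A+=M;b+=M@W[:3,3]
    return np.linalg.solve(A,b)
def snap(n,name,scale=1,crop=None):
    s=observe();c=cam(n,s if n=="wrist" else None);im=camera(n)[:,:,::-1]
    np.savez(f"pics/{name}.npz",K=c[0],W=c[1]);cv2.imwrite(f"pics/{name}_raw.png",im)
    if crop: x0,y0,x1,y1=crop;im=im[y0:y1,x0:x1]
    if scale!=1: im=cv2.resize(im,None,fx=scale,fy=scale,interpolation=cv2.INTER_CUBIC)
    cv2.imwrite(f"pics/{name}.png",im);return s,c
def load(name):
    d=np.load(f"pics/{name}.npz");return d["K"],d["W"]
def Rdown(yaw): # tool x at yaw(deg) from world x, pointing down
    a=np.radians(yaw);return np.array([[np.cos(a),np.sin(a),0],[np.sin(a),-np.cos(a),0],[0,0,-1.]])
def go(pos,R,s=None):
    s=s or observe();R0=s["tcp_rot"];d=R0.T@(np.array(pos)-s["eef_pos"])*100
    r=np.degrees(Ro.from_matrix(R0.T@R).as_rotvec())
    print("d cm",np.round(d,2),"a deg",np.round(r,2));return d,r
E
python3 - <<'E'
from h import *
c=cam("top");S=cam("side")
for n,u,v,z in [("b1",254,230,.02),("b2",253,279,.02),("b3",294,281,.02),("b4",340,239,.02),("spare",340,283,.02),("ball",430,322,.092),("lbase",422,305,.025),("park",287,165,.14),("guardfin",288,161,.19),("pot",376,148,.045),("glue",192,160,.1),("wr1",335,325,0),("wr2",397,338,0),("turq",457,343,0.02),("white",488,299,.02),("pink",397,249,.02),("drivefrontL",428,220,.14),("drivefrontR",485,251,.14),("drvbackR",528,195,.14),("drvbackL",478,160,.14)]:
    print(n,p2w(c,u,v,z))
for (u,v) in [(91,203),(151,207),(137,279),(79,271)]: print("rim",p2w(c,u,v,.225))
print(tri([(c,430,322),(S,409,181)]))
E
```

```text
b1 [0.5716 0.1142 0.02  ]
b2 [0.4498 0.1145 0.02  ]
b3 [0.445  0.0136 0.02  ]
b4 [ 0.5493 -0.1002  0.02  ]
spare [ 0.4403 -0.0995  0.02  ]
ball [ 0.3496 -0.3007  0.092 ]
lbase [ 0.3869 -0.2988  0.025 ]
park [0.7044 0.0267 0.14  ]
guardfin [0.6992 0.0218 0.19  ]
pot [ 0.7757 -0.1902  0.045 ]
glue [0.7274 0.2539 0.1   ]
wr1 [ 0.3375 -0.0877  0.    ]
wr2 [ 0.306  -0.2405  0.    ]
turq [ 0.2958 -0.3823  0.02  ]
white [ 0.4015 -0.4625  0.02  ]
pink [ 0.5245 -0.2417  0.02  ]
drivefrontL [ 0.578  -0.2915  0.14  ]
drivefrontR [ 0.5081 -0.4168  0.14  ]
drvbackR [ 0.6358 -0.5205  0.14  ]
drvbackL [ 0.7173 -0.4104  0.14  ]
rim [0.5985 0.4266 0.225 ]
rim [0.5903 0.3024 0.225 ]
rim [0.4419 0.3239 0.225 ]
rim [0.458  0.4421 0.225 ]
[ 0.3495 -0.2998  0.0959]
```

```bash
python3 -c "
from h import *
go([.30,-.30,.22],Rdown(0))"
```

```text
d cm [ 19.05 -29.57  -3.07] a deg [-0.05  0.01 18.32]
```

Call:
{"fn": "step_arm", "kwargs": {
  "plan": [
    {"jaw": 1, "dx": 9, "dy": -14, "dz": -3, "az": 8},
    {"jaw": 1, "dx": 19.05, "dy": -29.57, "dz": -3, "az": 18.3},
    {"jaw": 1, "dx": 19.05, "dy": -29.57, "dz": -3, "az": 18.3},
    {"jaw": 1, "dx": 19.05, "dy": -29.57, "dz": -3, "az": 18.3},
    {"jaw": 1, "dx": 19.05, "dy": -29.57, "dz": -3, "az": 18.3},
    {"jaw": 1, "dx": 19.05, "dy": -29.57, "dz": -3, "az": 18.3},
    {"jaw": 1, "dx": 19.05, "dy": -29.57, "dz": -3, "az": 18.3},
    {"jaw": 1, "dx": 19.05, "dy": -29.57, "dz": -3, "az": 18.3},
    {"jaw": 1, "dx": 19.05, "dy": -29.57, "dz": -3, "az": 18.3},
    {"jaw": 1, "dx": 19.05, "dy": -29.57, "dz": -3, "az": 18.3}
  ]
}}

```text
schema error: expected keys jaw, dx, dy, dz, ax, ay, az
```

```bash
python3 -c "
from h import *
s,c=snap('wrist','w1');print(s['eef_pos'],s['tcp_rot'])
print(w2p(c,[[.3495,-.300,.092],[.387,-.299,.025]]))
go([.30,-.30,.078],Rdown(0))"
```

```text
[ 0.2122 -0.6406  0.189 ] [[ 0.9493  0.3144 -0.0003]
 [ 0.3144 -0.9493  0.0009]
 [ 0.     -0.0009 -1.    ]]
[[-69.4976 -82.6353]
 [ 15.4598 -78.5872]]
d cm [ 19.05 -29.57  11.13] a deg [-0.04  0.01 18.32]
```

View pics/w1.png

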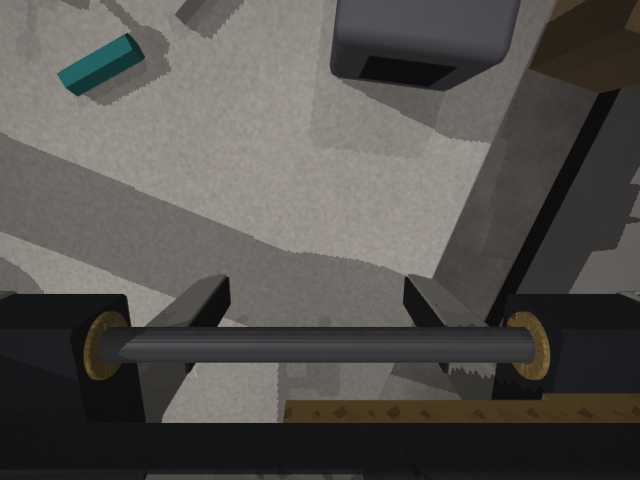

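Call:
{"fn": "step_arm", "kwargs": {
  "plan": [
    {"jaw": 1, "dx": 9, "dy": -14, "dz": -3, "ax": 0, "ay": 0, "az": 8},
    {"jaw": 1, "dx": 19.05, "dy": -29.57, "dz": -3, "ax": 0, "ay": 0, "az": 18.3},
    {"jaw": 1, "dx": 19.05, "dy": -29.57, "dz": -3, "ax": 0, "ay": 0, "az": 18.3},
    {"jaw": 1, "dx": 19.05, "dy": -29.57, "dz": -3, "ax": 0, "ay": 0, "az": 18.3},
    {"jaw": 1, "dx": 19.05, "dy": -29.57, "dz": -3, "ax": 0, "ay": 0, "az": 18.3},
    {"jaw": 1, "dx": 19.05, "dy": -29.57, "dz": -3, "ax": 0, "ay": 0, "az": 18.3},
    {"jaw": 1, "dx": 19.05, "dy": -29.57, "dz": -3, "ax": 0, "ay": 0, "az": 18.3},
    {"jaw": 1, "dx": 19.05, "dy": -29.57, "dz": -3, "ax": 0, "ay": 0, "az": 18.3},
    {"jaw": 1, "dx": 19.05, "dy": -29.57, "dz": -3, "ax": 0, "ay": 0, "az": 18.3},
    {"jaw": 1, "dx": 19.05, "dy": -29.57, "dz": -3, "ax": 0, "ay": 0, "az": 18.3}
  ]
}}

```text
time: 1.2
eef_pos: [0.2999, -0.3007, 0.2191]
tcp_rot: [[1.0, 0.0, -0.0], [0.0, -1.0, 0.001], [-0.0, -0.001, -1.0]]
force: [0.6, 0.2, 0.2]
gripper_width: 0.0174
```

```bash
python3 -c "
from h import *
s,c=snap('wrist','w2');print(s['eef_pos'],s['tcp_rot'],s['force'])
print(w2p(c,[[.3495,-.300,.092],[.387,-.299,.025]]))
go([.30,-.30,.078],Rdown(0))"
```

```text
[ 0.2999 -0.3007  0.2191] [[ 1.      0.0003 -0.0004]
 [ 0.0003 -1.      0.0006]
 [-0.0004 -0.0006 -1.    ]] [0.6076 0.2424 0.2383]
[[315.2093 178.5658]
 [314.586  141.015 ]]
d cm [ 0.03 -0.08 14.1 ] a deg [-0.06  0.04 -0.03]
```

View pics/w2.png

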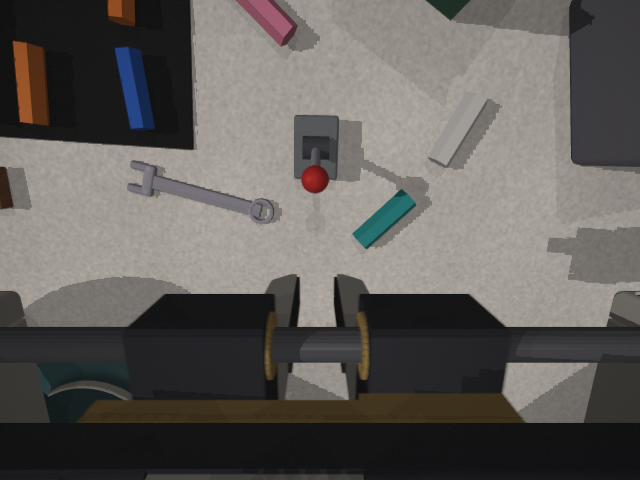

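Call:
{"fn": "step_arm", "kwargs": {
  "plan": [
    {"jaw": 1, "dx": 0, "dy": 0, "dz": 5, "ax": 0, "ay": 0, "az": 0},
    {"jaw": 1, "dx": 0, "dy": 0, "dz": 10, "ax": 0, "ay": 0, "az": 0},
    {"jaw": 1, "dx": 0, "dy": 0, "dz": 14, "ax": 0, "ay": 0, "az": 0},
    {"jaw": 1, "dx": 1, "dy": 0, "dz": 14, "ax": 0, "ay": 0, "az": 0},
    {"jaw": 1, "dx": 3, "dy": 0, "dz": 14, "ax": 0, "ay": 0, "az": 0},
    {"jaw": 1, "dx": 5, "dy": 0, "dz": 14, "ax": 0, "ay": 0, "az": 0},
    {"jaw": 1, "dx": 7, "dy": 0, "dz": 14, "ax": 0, "ay": 0, "az": 0},
    {"jaw": 1, "dx": 8.5, "dy": 0, "dz": 14, "ax": 0, "ay": 0, "az": 0},
    {"jaw": 1, "dx": 9.7, "dy": 0, "dz": 14, "ax": 0, "ay": 0, "az": 0},
    {"jaw": 1, "dx": 10.4, "dy": 0, "dz": 14, "ax": 0, "ay": 0, "az": 0}
  ]
}}

```text
time: 2.25
eef_pos: [0.4047, -0.3012, 0.0795]
tcp_rot: [[1.0, -0.001, -0.001], [-0.001, -1.0, 0.001], [-0.001, -0.001, -1.0]]
force: [0.0, -0.2, -1.1]
gripper_width: 0.0002
```

```bash
python3 -c "
from h import *
s=observe();print(s['eef_pos'],s['force'])
im=camera('top')[:,:,::-1];cv2.imwrite('pics/t2_raw.png',im)
c=cam('top')
hsv=cv2.cvtColor(im,cv2.COLOR_BGR2HSV);m=((hsv[:,:,0]<6)|(hsv[:,:,0]>174))&(hsv[:,:,1]>180)&(hsv[:,:,2]>80)
m[:, :400]=0;m[:, 460:]=0;m[:250]=0;v,u=np.nonzero(m);print(len(u),u.mean(),v.mean(),p2w(c,u.mean(),v.mean(),.092))
"
```

```text
[ 0.4047 -0.3012  0.0795] [ 0.0493 -0.2479 -1.1253]
13 432.3076923076923 323.15384615384613 [ 0.347  -0.3059  0.092 ]
```

```bash
python3 -c "
from h import *
im=cv2.imread('pics/t2_raw.png')[250:400,340:500];a=cv2.resize(im,None,fx=3,fy=3)
s,c=snap('wrist','w3');b=cv2.imread('pics/w3.png')
S=camera('side')[120:270,330:490,::-1];S=cv2.resize(S,None,fx=3,fy=3)
b=cv2.resize(b,(600,450))[:, :300]
cv2.imwrite('pics/m3.png',cv2.resize(np.hstack([a[:,:480],S[:,:480]]),(800,375)))
"
```

```text
(no output)
```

View pics/m3.png

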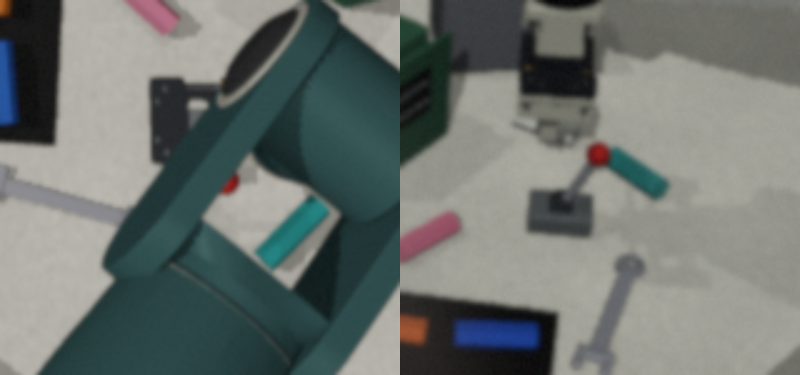

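```bash
python3 -c "
from h import *
s=observe();print(s['eef_pos'],s['time'],s['joint_pos'])
print(w2p(cam('side'),[s['eef_pos'],[.3495,-.3,.092],[.387,-.299,.012]]))
"
```

```text
[ 0.4036 -0.3009  0.079 ] 2.4 [-39.6153 -12.1666 111.0771   0.0122  81.1794  50.406 ]
[[387.4807 184.3362]
 [408.7009 182.1286]
 [391.1637 204.7601]]
```

View pics/w3.png

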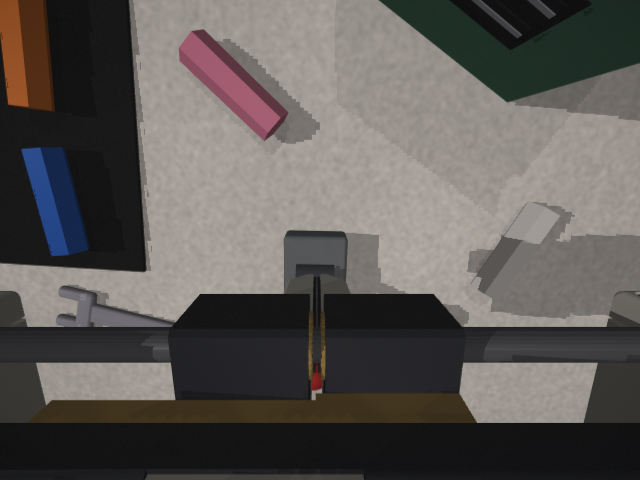

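Call:
{"fn": "step_arm", "kwargs": {
  "plan": [
    {"jaw": 1, "dx": 0, "dy": 0, "dz": -3, "ax": 0, "ay": 0, "az": 0},
    {"jaw": 1, "dx": 0, "dy": 0, "dz": -6, "ax": 0, "ay": 0, "az": 0},
    {"jaw": 1, "dx": -1, "dy": 0, "dz": -6, "ax": 0, "ay": 0, "az": 0},
    {"jaw": 1, "dx": -4, "dy": 0, "dz": -6, "ax": 0, "ay": 0, "az": 0},
    {"jaw": 1, "dx": -8, "dy": 0, "dz": -6, "ax": 0, "ay": 0, "az": 0},
    {"jaw": 1, "dx": -10.3, "dy": 0, "dz": -6, "ax": 0, "ay": 0, "az": 0},
    {"jaw": 1, "dx": -10.3, "dy": 0, "dz": -5, "ax": 0, "ay": 0, "az": 0},
    {"jaw": 1, "dx": -10.3, "dy": 0, "dz": -2, "ax": 0, "ay": 0, "az": 0},
    {"jaw": 1, "dx": -10.3, "dy": 0, "dz": 0.3, "ax": 0, "ay": 0, "az": 0},
    {"jaw": 1, "dx": -10.3, "dy": 0, "dz": 0.3, "ax": 0, "ay": 0, "az": 0}
  ]
}}

```text
time: 3.4
eef_pos: [0.2995, -0.2995, 0.0728]
tcp_rot: [[1.0, -0.001, -0.004], [-0.001, -1.0, 0.005], [-0.004, -0.005, -1.0]]
force: [0.1, 0.5, 1.1]
gripper_width: 0.0011
```

Call:
{"fn": "step_arm", "kwargs": {
  "plan": [
    {"jaw": 1, "dx": 1, "dy": 0, "dz": 0, "ax": 0, "ay": 0, "az": 0},
    {"jaw": 1, "dx": 2, "dy": 0, "dz": 0, "ax": 0, "ay": 0, "az": 0},
    {"jaw": 1, "dx": 3, "dy": 0, "dz": 0, "ax": 0, "ay": 0, "az": 0},
    {"jaw": 1, "dx": 4.5, "dy": 0, "dz": 0, "ax": 0, "ay": 0, "az": 0},
    {"jaw": 1, "dx": 6, "dy": 0, "dz": 0, "ax": 0, "ay": 0, "az": 0},
    {"jaw": 1, "dx": 7.5, "dy": 0, "dz": 0, "ax": 0, "ay": 0, "az": 0},
    {"jaw": 1, "dx": 9, "dy": 0, "dz": 0, "ax": 0, "ay": 0, "az": 0},
    {"jaw": 1, "dx": 10, "dy": 0, "dz": 0, "ax": 0, "ay": 0, "az": 0},
    {"jaw": 1, "dx": 10.3, "dy": 0, "dz": 0, "ax": 0, "ay": 0, "az": 0},
    {"jaw": 1, "dx": 10.3, "dy": 0, "dz": 0, "ax": 0, "ay": 0, "az": 0}
  ]
}}

```text
time: 4.4
eef_pos: [0.402, -0.2994, 0.0718]
tcp_rot: [[1.0, -0.0, -0.007], [-0.0, -1.0, 0.005], [-0.007, -0.005, -1.0]]
force: [-8.2, 0.4, 3.4]
gripper_width: 0.0005
```

```bash
cat > ball.py <<'E'
from h import *
s=observe();print(s['time'],s['eef_pos'],s['force'])
im=camera('side')[:,:,::-1];c=cam('side')
hsv=cv2.cvtColor(im,cv2.COLOR_BGR2HSV);m=((hsv[:,:,0]<6)|(hsv[:,:,0]>174))&(hsv[:,:,1]>180)&(hsv[:,:,2]>80)
m[:, :360]=0;m[:, 430:]=0;m[230:]=0;m[:150]=0;v,u=np.nonzero(m);print(len(u),u.mean(),v.mean(),p2w(c,u.mean(),v.mean(),.092))
E
python3 ball.py
```

```text
4.4 [ 0.402  -0.2994  0.0718] [-8.2022  0.387   3.4257]
35 382.25714285714287 180.25714285714287 [ 0.4186 -0.2997  0.092 ]
```

```bash
python3 -c "
from h import *
s=observe();go([.45,.10,.38],Rdown(0))"
```

```text
d cm [  4.59 -40.11 -30.63] a deg [-0.31  0.39 -0.02]
```

Call:
{"fn": "step_arm", "kwargs": {
  "plan": [
    {"jaw": 0.5, "dx": -1.5, "dy": 0, "dz": -1, "ax": -0.3, "ay": 0.4, "az": 0},
    {"jaw": 0.5, "dx": -2, "dy": 0, "dz": -5, "ax": -0.3, "ay": 0.4, "az": 0},
    {"jaw": 0.5, "dx": -2, "dy": 0, "dz": -10, "ax": -0.3, "ay": 0.4, "az": 0},
    {"jaw": 0.5, "dx": 0, "dy": -5, "dz": -14, "ax": -0.3, "ay": 0.4, "az": 0},
    {"jaw": 0.5, "dx": 1, "dy": -10, "dz": -17, "ax": -0.3, "ay": 0.4, "az": 0},
    {"jaw": 0.5, "dx": 4.6, "dy": -40, "dz": -30.6, "ax": -0.3, "ay": 0.4, "az": 0},
    {"jaw": 0.5, "dx": 4.6, "dy": -40, "dz": -30.6, "ax": -0.3, "ay": 0.4, "az": 0},
    {"jaw": 0.5, "dx": 4.6, "dy": -40, "dz": -30.6, "ax": -0.3, "ay": 0.4, "az": 0},
    {"jaw": 0.5, "dx": 4.6, "dy": -40, "dz": -30.6, "ax": -0.3, "ay": 0.4, "az": 0},
    {"jaw": 0.5, "dx": 4.6, "dy": -40, "dz": -30.6, "ax": -0.3, "ay": 0.4, "az": 0}
  ]
}}

```text
time: 5.45
eef_pos: [0.4373, 0.0047, 0.3353]
tcp_rot: [[1.0, -0.0, 0.0], [-0.0, -1.0, 0.0], [0.0, -0.0, -1.0]]
force: [0.3, -0.5, 0.1]
gripper_width: 0.0468
```

Call:
{"fn": "step_arm", "kwargs": {
  "plan": [
    {"jaw": 0.5, "dx": 0, "dy": -10, "dz": -8, "ax": 0, "ay": 0, "az": 0},
    {"jaw": 0.5, "dx": 0, "dy": -10, "dz": -8, "ax": 0, "ay": 0, "az": 0},
    {"jaw": 0.5, "dx": 0, "dy": -10, "dz": -8, "ax": 0, "ay": 0, "az": 0},
    {"jaw": 0.5, "dx": 0, "dy": -10, "dz": -8, "ax": 0, "ay": 0, "az": 0},
    {"jaw": 0.5, "dx": 0, "dy": -10, "dz": -8, "ax": 0, "ay": 0, "az": 0},
    {"jaw": 0.5, "dx": 0, "dy": -10, "dz": -8, "ax": 0, "ay": 0, "az": 0},
    {"jaw": 0.5, "dx": 0, "dy": -10, "dz": -8, "ax": 0, "ay": 0, "az": 0},
    {"jaw": 0.5, "dx": 0, "dy": -10, "dz": -8, "ax": 0, "ay": 0, "az": 0},
    {"jaw": 0.5, "dx": 0, "dy": -10, "dz": -8, "ax": 0, "ay": 0, "az": 0},
    {"jaw": 0.5, "dx": 0, "dy": -10, "dz": -8, "ax": 0, "ay": 0, "az": 0}
  ]
}}

```text
time: 6.45
eef_pos: [0.4373, 0.1044, 0.4152]
tcp_rot: [[1.0, -0.001, 0.0], [-0.001, -1.0, 0.0], [0.0, -0.0, -1.0]]
force: [0.3, -0.4, 0.5]
gripper_width: 0.0467
```

```bash
cat > blanks.py <<'E'
from h import *
from scipy.optimize import minimize
def verts(x,y,yaw,z=.016):
    a=np.radians(yaw);R=np.array([[np.cos(a),-np.sin(a)],[np.sin(a),np.cos(a)]]);L=[]
    for l in (-.04,.04):
        for k in range(6):
            t=np.radians(60*k);w,h=.01386*np.cos(t),.01386*np.sin(t);q=R@[l,w];L.append([x+q[0],y+q[1],z+h])
    return np.array(L)
def blanks(im,c,minarea=300):
    hsv=cv2.cvtColor(im,cv2.COLOR_BGR2HSV);out=[]
    for col,(lo,hi) in dict(orange=(4,14),blue=(105,125)).items():
        m=cv2.inRange(hsv,(lo,150,40),(hi,255,255))
        n,lab,st,ce=cv2.connectedComponentsWithStats(m)
        for i in range(1,n):
            if st[i,4]<minarea: continue
            mk=(lab==i).astype(np.uint8);p0=p2w(c,*ce[i],.016)
            pts=np.argwhere(mk)[:,::-1].astype(np.float32);(cx,cy),(w,h),an=cv2.minAreaRect(pts)
            if max(w,h)>4.5*min(w,h) : continue
            b=cv2.boxPoints(((cx,cy),(w,h),an));e=(b[1]-b[0]) if np.linalg.norm(b[1]-b[0])>np.linalg.norm(b[2]-b[1]) else b[2]-b[1]
            d=p2w(c,*(ce[i]+e/2),.016)-p0;yaw=np.degrees(np.arctan2(d[1],d[0]))
            def f(q):
                if np.abs(q).max()>1e3: return 1
                pp=w2p(c,verts(q[0]/100,q[1]/100,q[2]*10));k=np.zeros_like(mk)
                cv2.fillConvexPoly(k,cv2.convexHull(np.round(pp*16).astype(np.int32)),1,cv2.LINE_8,4)
                return 1-(k&mk).sum()/max(1,(k|mk).sum())
            r=minimize(f,[p0[0]*100,p0[1]*100,yaw/10],method="Nelder-Mead",options=dict(initial_simplex=[[p0[0]*100+a,p0[1]*100+bb,yaw/10+g] for a,bb,g in((0,0,0),(1,0,0),(0,1,0),(0,0,1))]))
            out.append((col,r.x[0]/100,r.x[1]/100,(r.x[2]*10+90)%180-90,1-r.fun,st[i,4],ce[i]))
    return out
if __name__=="__main__":
    import sys
    n=sys.argv[1];s,c=snap("wrist",n);print(s["time"],s["eef_pos"])
    for o in blanks(cv2.imread(f"pics/{n}_raw.png"),c): print(o[0],"x %.4f y %.4f yaw %.1f iou %.2f area %d"%o[1:6],o[6].round())
E
python3 blanks.py w4
```

```text
6.45 [0.4373 0.1044 0.4152]
orange x 0.5706 y 0.1179 yaw -12.7 iou 0.96 area 875 [308. 118.]
orange x 0.5490 y -0.0988 yaw -6.7 iou 0.97 area 860 [436. 131.]
orange x 0.4503 y 0.1154 yaw 7.8 iou 0.96 area 749 [310. 191.]
orange x 0.4462 y 0.0131 yaw -7.4 iou 0.96 area 744 [368. 193.]
blue x 0.6063 y 0.5862 yaw -1.4 iou 0.08 area 13623 [ 68. 140.]
blue x 0.4409 y -0.0994 yaw 4.6 iou 0.94 area 716 [431. 196.]
blue x 0.2147 y 0.6232 yaw -83.9 iou 0.37 area 561 [ 50. 312.]
```

View pics/w4.png

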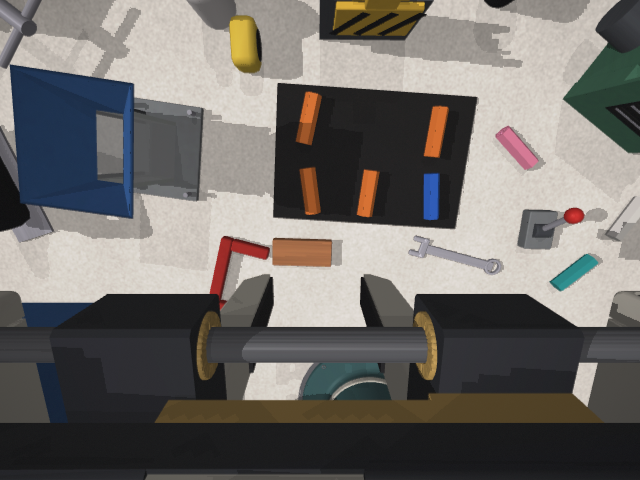

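```bash
python3 -c "
from h import *
c=load('w4');t=cam('top')
for C,P in((c,[(12,66),(134,84),(133,217),(20,204)]),(t,[(91,203),(151,207),(137,279),(79,271)])):
    q=np.array([p2w(C,u,v,.225) for u,v in P]);print(q.mean(0));
    for a,b in((3,0),(2,1),(1,0),(2,3)): d=q[b]-q[a];print(np.linalg.norm(d),np.degrees(np.arctan2(d[1],d[0])))
s=observe();go([.5706,.1179,.11],Rdown(-12.7))
"
```

```text
[0.5189 0.3727 0.225 ]
0.1476158914201887 -9.243792706357947
0.14499816042203004 -8.189944271606148
0.12743934620651734 82.13021840442539
0.13019427359761968 83.26461869110844
[0.5222 0.3738 0.225 ]
0.14135474597989434 -6.295436005366729
0.14994077270345038 -8.23712170034139
0.12453413523940447 86.23722973186983
0.11936977364231811 82.26594337410872
d cm [13.32 -1.33 30.53] a deg [-0.02 -0.01 12.65]
```

Call:
{"fn": "step_arm", "kwargs": {
  "plan": [
    {"jaw": 0.5, "dx": 13.3, "dy": -1.35, "dz": 0, "ax": 0, "ay": 0, "az": 8},
    {"jaw": 0.5, "dx": 13.3, "dy": -1.35, "dz": 5, "ax": 0, "ay": 0, "az": 12.65},
    {"jaw": 0.5, "dx": 13.3, "dy": -1.35, "dz": 15, "ax": 0, "ay": 0, "az": 12.65},
    {"jaw": 0.5, "dx": 13.3, "dy": -1.35, "dz": 36.5, "ax": 0, "ay": 0, "az": 12.65},
    {"jaw": 0.5, "dx": 13.3, "dy": -1.35, "dz": 36.5, "ax": 0, "ay": 0, "az": 12.65},
    {"jaw": 0.5, "dx": 13.3, "dy": -1.35, "dz": 36.5, "ax": 0, "ay": 0, "az": 12.65},
    {"jaw": 0.5, "dx": 13.3, "dy": -1.35, "dz": 36.5, "ax": 0, "ay": 0, "az": 12.65},
    {"jaw": 0.5, "dx": 13.3, "dy": -1.35, "dz": 36.5, "ax": 0, "ay": 0, "az": 12.65},
    {"jaw": 0.5, "dx": 13.3, "dy": -1.35, "dz": 36.5, "ax": 0, "ay": 0, "az": 12.65},
    {"jaw": 0.5, "dx": 13.3, "dy": -1.35, "dz": 36.5, "ax": 0, "ay": 0, "az": 12.65}
  ]
}}

```text
time: 7.5
eef_pos: [0.5675, 0.1175, 0.0444]
tcp_rot: [[0.975, -0.22, -0.008], [-0.22, -0.976, -0.001], [-0.008, 0.003, -1.0]]
force: [-0.4, -0.3, 0.9]
gripper_width: 0.0466
```

```bash
python3 blanks.py w5; python3 -c "
from h import *
go([.5706,.1179,.007],Rdown(-12.7))"
```

```text
7.5 [0.5675 0.1175 0.0444]
orange x 0.5490 y -0.0999 yaw -6.0 iou 1.00 area 3960 [623. 220.]
orange x 0.5707 y 0.1178 yaw -12.7 iou 0.99 area 4713 [314. 253.]
orange x 0.4654 y 0.1162 yaw 76.3 iou 0.36 area 1419 [344. 381.]
d cm [ 0.16 -0.05  4.15] a deg [ 0.07  0.23 -0.  ]
```

Call:
{"fn": "step_arm", "kwargs": {
  "plan": [
    {"jaw": 0.5, "dx": 0.2, "dy": -0.05, "dz": 2, "ax": 0, "ay": 0.3, "az": 0},
    {"jaw": 0.5, "dx": 0.2, "dy": -0.05, "dz": 3.5, "ax": 0, "ay": 0.3, "az": 0},
    {"jaw": 0.5, "dx": 0.2, "dy": -0.05, "dz": 3.7, "ax": 0, "ay": 0.3, "az": 0},
    {"jaw": 0.8, "dx": 0.2, "dy": -0.05, "dz": 3.7, "ax": 0, "ay": 0.3, "az": 0},
    {"jaw": 1, "dx": 0.2, "dy": -0.05, "dz": 3.7, "ax": 0, "ay": 0.3, "az": 0},
    {"jaw": 1, "dx": 0.2, "dy": -0.05, "dz": 3.7, "ax": 0, "ay": 0.3, "az": 0},
    {"jaw": 1, "dx": 0.2, "dy": -0.05, "dz": 3.7, "ax": 0, "ay": 0.3, "az": 0},
    {"jaw": 1, "dx": 0.2, "dy": -0.05, "dz": 3.7, "ax": 0, "ay": 0.3, "az": 0},
    {"jaw": 1, "dx": 0.2, "dy": -0.05, "dz": 3.7, "ax": 0, "ay": 0.3, "az": 0},
    {"jaw": 1, "dx": 0.2, "dy": -0.05, "dz": 3.7, "ax": 0, "ay": 0.3, "az": 0}
  ],
  "grip_force": 20
}}

```text
time: 8.55
eef_pos: [0.571, 0.1178, 0.0116]
tcp_rot: [[0.976, -0.22, 0.001], [-0.22, -0.976, -0.002], [0.001, 0.001, -1.0]]
force: [-0.8, 0.1, -0.5]
gripper_width: 0.0005
```

```bash
python3 -c "
from h import *
s=observe();print(s['eef_pos'],s['gripper_width'],s['force'])
go([.52,.373,.29],Rdown(-7.8))"
```

```text
[0.571  0.1178 0.0116] 0.0005039485030500542 [-0.8193  0.1061 -0.5063]
d cm [-10.55 -23.74 -27.89] a deg [ 0.08 -0.07 -4.9 ]
```

```bash
python3 blanks.py w6
```

```text
8.55 [0.571  0.1178 0.0116]
orange x 0.5705 y 0.1173 yaw -11.8 iou 0.52 area 3302 [316. 243.]
orange x 0.4396 y 0.0131 yaw -6.1 iou 0.51 area 2617 [508. 392.]
```

View pics/w6.png

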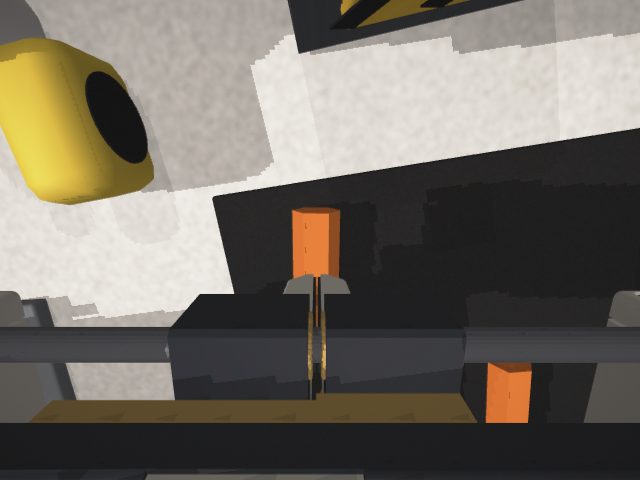

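Call:
{"fn": "step_arm", "kwargs": {
  "plan": [
    {"jaw": 0.5, "dx": 0, "dy": 0, "dz": 0, "ax": 0, "ay": 0, "az": 0},
    {"jaw": 0.5, "dx": 0, "dy": 0, "dz": -0.5, "ax": 0, "ay": 0, "az": 0},
    {"jaw": 0.5, "dx": 0, "dy": 0, "dz": 0, "ax": 0, "ay": 0, "az": 0},
    {"jaw": 0.5, "dx": 0, "dy": 0, "dz": 0, "ax": 0, "ay": 0, "az": 0},
    {"jaw": 0.5, "dx": 0, "dy": 0, "dz": 0.4, "ax": 0, "ay": 0, "az": 0},
    {"jaw": 0.5, "dx": 0, "dy": 0, "dz": 0.8, "ax": 0, "ay": 0, "az": 0},
    {"jaw": 0.5, "dx": 0, "dy": 0, "dz": 1.2, "ax": 0, "ay": 0, "az": 0},
    {"jaw": 0.5, "dx": 0, "dy": 0, "dz": 1.4, "ax": 0, "ay": 0, "az": 0},
    {"jaw": 0.5, "dx": 0, "dy": 0, "dz": 1.6, "ax": 0, "ay": 0, "az": 0},
    {"jaw": 0.5, "dx": 0, "dy": 0, "dz": 1.6, "ax": 0, "ay": 0, "az": 0}
  ]
}}

```text
time: 9.6
eef_pos: [0.5709, 0.1178, -0.0048]
tcp_rot: [[0.976, -0.22, 0.001], [-0.22, -0.976, -0.002], [0.001, 0.001, -1.0]]
force: [0.1, -0.2, -0.7]
gripper_width: 0.0462
```

```bash
python3 blanks.py w7; python3 -c "
from h import *
s=observe();print(s['eef_pos'],s['gripper_width'],s['force'],s['joint_pos'])
"
```

```text
9.6 [ 0.5709  0.1178 -0.0048]
orange x 0.5708 y 0.1177 yaw -12.8 iou 0.78 area 5806 [315. 268.]
[ 0.571   0.1178 -0.0046] 0.04672038818949293 [-0.6372  0.0591 -0.1786] [  9.2031   2.244  105.8529  -0.1018  71.8724 111.9344]
```

View pics/w7.png

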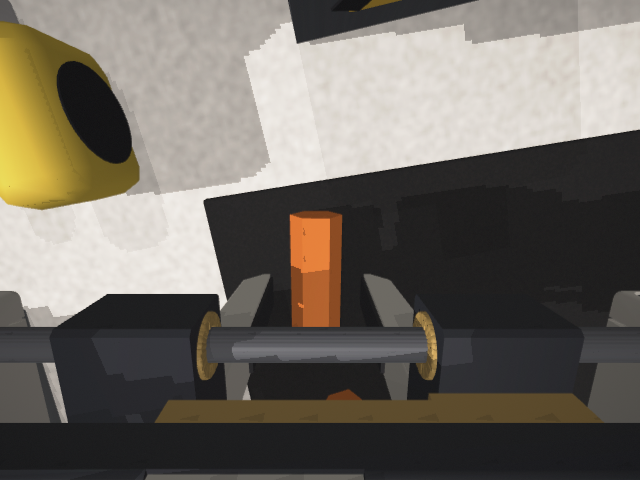

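Call:
{"fn": "step_arm", "kwargs": {
  "plan": [
    {"jaw": 0.5, "dx": 0, "dy": 0, "dz": 0.3, "ax": 0, "ay": 0, "az": 0},
    {"jaw": 0.5, "dx": 0, "dy": 0, "dz": 0.5, "ax": 0, "ay": 0, "az": 0},
    {"jaw": 0.5, "dx": 0, "dy": 0, "dz": 0.6, "ax": 0, "ay": 0, "az": 0},
    {"jaw": 0.8, "dx": 0, "dy": 0, "dz": 0.6, "ax": 0, "ay": 0, "az": 0},
    {"jaw": 1, "dx": 0, "dy": 0, "dz": 0.6, "ax": 0, "ay": 0, "az": 0},
    {"jaw": 1, "dx": 0, "dy": 0, "dz": 0.6, "ax": 0, "ay": 0, "az": 0},
    {"jaw": 1, "dx": 0, "dy": 0, "dz": 0.6, "ax": 0, "ay": 0, "az": 0},
    {"jaw": 1, "dx": 0, "dy": 0, "dz": 0.6, "ax": 0, "ay": 0, "az": 0},
    {"jaw": 1, "dx": 0, "dy": 0, "dz": 0.6, "ax": 0, "ay": 0, "az": 0},
    {"jaw": 1, "dx": 0, "dy": 0, "dz": 0.6, "ax": 0, "ay": 0, "az": 0}
  ]
}}

```text
time: 10.65
eef_pos: [0.571, 0.1177, -0.0106]
tcp_rot: [[0.976, -0.22, 0.001], [-0.22, -0.976, -0.002], [0.001, 0.001, -1.0]]
force: [-0.5, 0.1, -0.8]
gripper_width: 0.0231
```

Call:
{"fn": "step_arm", "kwargs": {
  "plan": [
    {"jaw": 0.5, "dx": 0, "dy": 0, "dz": 0, "ax": 0, "ay": 0, "az": 0},
    {"jaw": 0.5, "dx": 0, "dy": 0, "dz": 0, "ax": 0, "ay": 0, "az": 0},
    {"jaw": 0.5, "dx": 0, "dy": 0, "dz": 0.2, "ax": 0, "ay": 0, "az": 0},
    {"jaw": 0.5, "dx": 0, "dy": 0, "dz": 0.5, "ax": 0, "ay": 0, "az": 0},
    {"jaw": 0.5, "dx": 0, "dy": 0, "dz": 0.75, "ax": 0, "ay": 0, "az": 0},
    {"jaw": 0.8, "dx": 0, "dy": 0, "dz": 0.75, "ax": 0, "ay": 0, "az": 0},
    {"jaw": 1, "dx": 0, "dy": 0, "dz": 0.75, "ax": 0, "ay": 0, "az": 0},
    {"jaw": 1, "dx": 0, "dy": 0, "dz": 0.75, "ax": 0, "ay": 0, "az": 0},
    {"jaw": 1, "dx": 0, "dy": 0, "dz": 0.75, "ax": 0, "ay": 0, "az": 0},
    {"jaw": 1, "dx": 0, "dy": 0, "dz": 0.75, "ax": 0, "ay": 0, "az": 0}
  ]
}}

```text
time: 11.65
eef_pos: [0.571, 0.1178, -0.018]
tcp_rot: [[0.976, -0.22, 0.001], [-0.22, -0.976, -0.002], [0.001, 0.001, -1.0]]
force: [0.4, -0.9, 0.2]
gripper_width: 0.0264
```

```bash
python3 blanks.py w8; python3 -c "
from h import *
s=observe();print(s['eef_pos'],s['gripper_width'],s['force'])
go([.52,.373,.27],Rdown(-7.8))
"
```

```text
11.65 [ 0.571   0.1178 -0.018 ]
orange x 0.5705 y 0.1173 yaw -12.3 iou 0.70 area 5971 [316. 270.]
orange x 0.5275 y 0.1270 yaw 77.4 iou 0.07 area 541 [316. 369.]
orange x 0.4661 y -0.0287 yaw 65.5 iou 0.25 area 1364 [546. 399.]
[ 0.571   0.1178 -0.018 ] 0.02620949389115935 [0.2154 0.675  0.5037]
d cm [-10.56 -23.74 -28.85] a deg [ 0.08 -0.06 -4.9 ]
```

Call:
{"fn": "step_arm", "kwargs": {
  "plan": [
    {"jaw": 0.5, "dx": 0, "dy": 0, "dz": 0, "ax": 0, "ay": 0, "az": 0},
    {"jaw": 0.5, "dx": 0, "dy": 0, "dz": 0, "ax": 0, "ay": 0, "az": 0},
    {"jaw": 0.5, "dx": 0, "dy": 0, "dz": 0.1, "ax": 0, "ay": 0, "az": 0},
    {"jaw": 0.5, "dx": 0, "dy": 0, "dz": 0.3, "ax": 0, "ay": 0, "az": 0},
    {"jaw": 0.5, "dx": 0, "dy": 0, "dz": 0.5, "ax": 0, "ay": 0, "az": 0},
    {"jaw": 0.8, "dx": 0, "dy": 0, "dz": 0.5, "ax": 0, "ay": 0, "az": 0},
    {"jaw": 1, "dx": 0, "dy": 0, "dz": 0.5, "ax": 0, "ay": 0, "az": 0},
    {"jaw": 1, "dx": 0, "dy": 0, "dz": 0.5, "ax": 0, "ay": 0, "az": 0},
    {"jaw": 1, "dx": 0, "dy": 0, "dz": 0.5, "ax": 0, "ay": 0, "az": 0},
    {"jaw": 1, "dx": 0, "dy": 0, "dz": 0.5, "ax": 0, "ay": 0, "az": 0}
  ]
}}

```text
time: 12.7
eef_pos: [0.5711, 0.1178, -0.023]
tcp_rot: [[0.976, -0.22, 0.001], [-0.22, -0.976, -0.002], [0.001, 0.001, -1.0]]
force: [0.5, -0.5, -0.0]
gripper_width: 0.0262
```

Call:
{"fn": "step_arm", "kwargs": {
  "plan": [
    {"jaw": 1, "dx": 0, "dy": 0, "dz": -3, "ax": 0, "ay": 0, "az": 0},
    {"jaw": 1, "dx": 0, "dy": 0, "dz": -7, "ax": 0, "ay": 0, "az": 0},
    {"jaw": 1, "dx": 0, "dy": 0, "dz": -12, "ax": 0, "ay": 0, "az": 0},
    {"jaw": 1, "dx": 0, "dy": 0, "dz": -17, "ax": 0, "ay": 0, "az": 0},
    {"jaw": 1, "dx": 0, "dy": 0, "dz": -22, "ax": 0, "ay": 0, "az": 0},
    {"jaw": 1, "dx": -1, "dy": -3, "dz": -26.3, "ax": 0, "ay": 0, "az": -2},
    {"jaw": 1, "dx": -4, "dy": -9, "dz": -26.3, "ax": 0, "ay": 0, "az": -4.9},
    {"jaw": 1, "dx": -6, "dy": -14, "dz": -26.3, "ax": 0, "ay": 0, "az": -4.9},
    {"jaw": 1, "dx": -8, "dy": -19, "dz": -26.3, "ax": 0, "ay": 0, "az": -4.9},
    {"jaw": 1, "dx": -10.56, "dy": -23.74, "dz": -26.3, "ax": 0, "ay": 0, "az": -4.9}
  ]
}}

```text
time: 13.7
eef_pos: [0.5266, 0.3452, 0.2397]
tcp_rot: [[0.991, -0.136, 0.001], [-0.136, -0.991, -0.001], [0.001, 0.001, -1.0]]
force: [0.9, -0.6, -1.3]
gripper_width: 0.0262
```

```bash
python3 -c "
from h import *
s,c=snap('wrist','w9');print(s['eef_pos'],s['gripper_width'],s['force'])
go([.52,.373,.166],Rdown(-7.8))
print(w2p(c,[[.52,.373,.012]]))
"
```

```text
[0.5266 0.3452 0.2397] 0.026152950970289135 [ 0.9178 -0.5876 -1.2646]
d cm [-0.72 -2.12  7.31] a deg [-0.03  0.03  0.18]
[[295.0805 221.4978]]
```

View pics/w9.png

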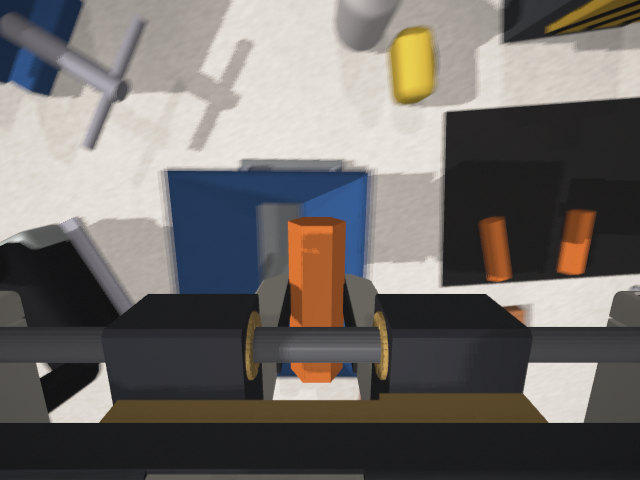

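```bash
python3 -c "
from h import *
c=load('w9')
a=p2w(c,165,171,.225);b=p2w(c,371,171,.225);print(a,b,np.linalg.norm(a-b));d=(a-b)/np.linalg.norm(a-b);n=np.array([d[1],-d[0],0]);print('yaw',np.degrees(np.arctan2(n[1],n[0])),'centre',(a+b)/2-n*.074)
"
```

```text
[0.5993 0.429  0.225 ] [0.5822 0.303  0.225 ] 0.12717014734914428
yaw -7.752612589313808 centre [0.5174 0.3759 0.225 ]
```

Call:
{"fn": "step_arm", "kwargs": {
  "plan": [
    {"jaw": 1, "dx": -1.25, "dy": -2.8, "dz": 0, "ax": 0, "ay": 0, "az": 0.2},
    {"jaw": 1, "dx": -1.25, "dy": -2.8, "dz": 1, "ax": 0, "ay": 0, "az": 0.2},
    {"jaw": 1, "dx": -1.25, "dy": -2.8, "dz": 4, "ax": 0, "ay": 0, "az": 0.2},
    {"jaw": 1, "dx": -1.25, "dy": -2.8, "dz": 7.3, "ax": 0, "ay": 0, "az": 0.2},
    {"jaw": 1, "dx": -1.25, "dy": -2.8, "dz": 7.3, "ax": 0, "ay": 0, "az": 0.2},
    {"jaw": 1, "dx": -1.25, "dy": -2.8, "dz": 7.3, "ax": 0, "ay": 0, "az": 0.2},
    {"jaw": 0.61, "dx": -1.25, "dy": -2.8, "dz": 7.3, "ax": 0, "ay": 0, "az": 0.2},
    {"jaw": 0.61, "dx": -1.25, "dy": -2.8, "dz": 7.3, "ax": 0, "ay": 0, "az": 0.2},
    {"jaw": 0.61, "dx": -1.25, "dy": -2.8, "dz": 7.3, "ax": 0, "ay": 0, "az": 0.2},
    {"jaw": 0.61, "dx": -1.25, "dy": -2.8, "dz": 6, "ax": 0, "ay": 0, "az": 0.2}
  ]
}}

```text
time: 14.75
eef_pos: [0.5153, 0.3801, 0.1785]
tcp_rot: [[0.991, -0.136, -0.002], [-0.136, -0.991, -0.001], [-0.002, 0.001, -1.0]]
force: [-0.9, -0.5, 0.9]
gripper_width: 0.0362
```

```bash
python3 -c "
from h import *
s,c=snap('wrist','w10');print(s['eef_pos'],s['gripper_width'],s['force'])
a=camera('side')[330:480,220:400,::-1];cv2.imwrite('pics/s10.png',np.hstack([cv2.resize(a,(480,400)),cv2.resize(cv2.imread('pics/w10.png')[100:400,150:450],(320,400))]))
go([.518,.3745,.25],Rdown(-7.75))
"
```

```text
[0.5153 0.3801 0.1785] 0.03623929581408871 [-0.9034 -0.4577  0.9108]
d cm [ 0.27  0.59 -6.82] a deg [-0.14 -0.1  -0.06]
```

View pics/s10.png

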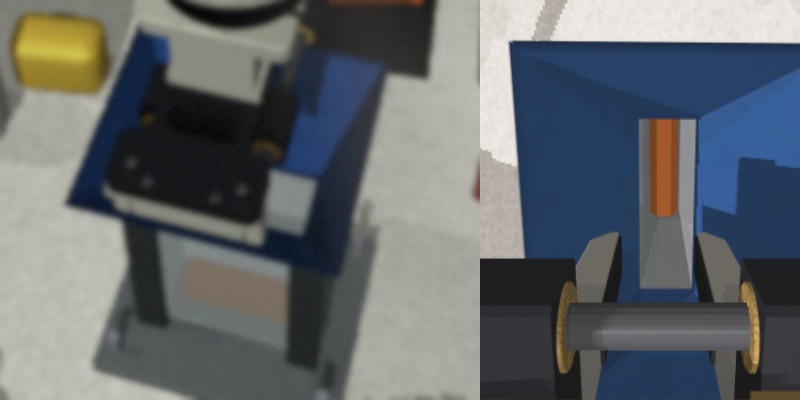

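```bash
python3 -c "
from h import *
go([.4503,.1154,.06],Rdown(7.8))
"
```

```text
d cm [-2.95 27.22 12.11] a deg [ -0.12  -0.12 -15.61]
```

Call:
{"fn": "step_arm", "kwargs": {
  "plan": [
    {"jaw": 0.61, "dx": 0, "dy": 0, "dz": -4, "ax": 0, "ay": 0, "az": 0},
    {"jaw": 0.61, "dx": 0, "dy": 0, "dz": -6, "ax": 0, "ay": 0, "az": -2},
    {"jaw": 0.5, "dx": 0, "dy": 4.5, "dz": -6, "ax": 0, "ay": 0, "az": -8},
    {"jaw": 0.5, "dx": -1, "dy": 9.5, "dz": -6, "ax": 0, "ay": 0, "az": -15.6},
    {"jaw": 0.5, "dx": -2, "dy": 14.5, "dz": -5, "ax": 0, "ay": 0, "az": -15.6},
    {"jaw": 0.5, "dx": -2.95, "dy": 19, "dz": -3, "ax": 0, "ay": 0, "az": -15.6},
    {"jaw": 0.5, "dx": -2.95, "dy": 23.5, "dz": -1, "ax": 0, "ay": 0, "az": -15.6},
    {"jaw": 0.5, "dx": -2.95, "dy": 27.2, "dz": 1, "ax": 0, "ay": 0, "az": -15.6},
    {"jaw": 0.5, "dx": -2.95, "dy": 27.2, "dz": 6, "ax": 0, "ay": 0, "az": -15.6},
    {"jaw": 0.5, "dx": -2.95, "dy": 27.2, "dz": 12, "ax": 0, "ay": 0, "az": -15.6}
  ]
}}

```text
time: 15.85
eef_pos: [0.4509, 0.1146, 0.0711]
tcp_rot: [[0.991, 0.133, 0.006], [0.133, -0.991, 0.003], [0.006, -0.002, -1.0]]
force: [0.1, 1.1, -1.2]
gripper_width: 0.0467
```

```bash
python3 blanks.py w11;python3 -c "
from h import *
print(observe()['eef_pos'])
go([.4503,.1154,-.021],Rdown(7.8))
"
```

```text
15.85 [0.4509 0.1146 0.0711]
orange x 0.5489 y -0.0964 yaw -4.0 iou 0.95 area 4635 [615. 164.]
orange x 0.4505 y 0.1157 yaw 6.9 iou 0.97 area 3713 [314. 248.]
orange x 0.4475 y 0.0151 yaw -8.1 iou 0.72 area 2900 [444. 258.]
blue x 0.4410 y -0.0990 yaw 5.4 iou 0.73 area 3506 [580. 283.]
[0.4471 0.1143 0.0621]
d cm [ 0.37 -0.06  8.31] a deg [-0.08  0.27 -0.09]
```

Now descend, grip.

Call:
{"fn": "step_arm", "kwargs": {
  "plan": [
    {"jaw": 0.5, "dx": 0.35, "dy": -0.1, "dz": 3, "ax": 0, "ay": 0.2, "az": 0},
    {"jaw": 0.5, "dx": 0.35, "dy": -0.1, "dz": 5.5, "ax": 0, "ay": 0.2, "az": 0},
    {"jaw": 0.5, "dx": 0.35, "dy": -0.1, "dz": 7.5, "ax": 0, "ay": 0.2, "az": 0},
    {"jaw": 0.5, "dx": 0.35, "dy": -0.1, "dz": 8.3, "ax": 0, "ay": 0.2, "az": 0},
    {"jaw": 0.5, "dx": 0.35, "dy": -0.1, "dz": 8.3, "ax": 0, "ay": 0.2, "az": 0},
    {"jaw": 0.8, "dx": 0.35, "dy": -0.1, "dz": 8.3, "ax": 0, "ay": 0.2, "az": 0},
    {"jaw": 1, "dx": 0.35, "dy": -0.1, "dz": 8.3, "ax": 0, "ay": 0.2, "az": 0},
    {"jaw": 1, "dx": 0.35, "dy": -0.1, "dz": 8.3, "ax": 0, "ay": 0.2, "az": 0},
    {"jaw": 1, "dx": 0.35, "dy": -0.1, "dz": 8.3, "ax": 0, "ay": 0.2, "az": 0},
    {"jaw": 1, "dx": 0.35, "dy": -0.1, "dz": 8.3, "ax": 0, "ay": 0.2, "az": 0}
  ]
}}

```text
time: 16.9
eef_pos: [0.4506, 0.116, -0.0198]
tcp_rot: [[0.991, 0.134, 0.0], [0.134, -0.991, 0.002], [0.0, -0.002, -1.0]]
force: [-0.6, 0.2, 5.9]
gripper_width: 0.0268
```

```bash
python3 -c "
from h import *
s=observe();print(s['eef_pos'],s['gripper_width'])
go([.518,.3745,.24],Rdown(-7.75))
"
```

```text
[ 0.4506  0.116  -0.0198] 0.02677105966279606
d cm [ 10.15 -24.75 -25.94] a deg [-0.09 -0.   15.46]
```

Call:
{"fn": "step_arm", "kwargs": {
  "plan": [
    {"jaw": 1, "dx": 0, "dy": 0, "dz": -3, "ax": 0, "ay": 0, "az": 0},
    {"jaw": 1, "dx": 0, "dy": 0, "dz": -8, "ax": 0, "ay": 0, "az": 0},
    {"jaw": 1, "dx": 0, "dy": 0, "dz": -13, "ax": 0, "ay": 0, "az": 0},
    {"jaw": 1, "dx": 0, "dy": 0, "dz": -18, "ax": 0, "ay": 0, "az": 2},
    {"jaw": 1, "dx": 1, "dy": -2.5, "dz": -22, "ax": 0, "ay": 0, "az": 8},
    {"jaw": 1, "dx": 2.5, "dy": -6, "dz": -26, "ax": 0, "ay": 0, "az": 15.4},
    {"jaw": 1, "dx": 4.5, "dy": -11, "dz": -26, "ax": 0, "ay": 0, "az": 15.4},
    {"jaw": 1, "dx": 6.5, "dy": -15.5, "dz": -26, "ax": 0, "ay": 0, "az": 15.4},
    {"jaw": 1, "dx": 8.5, "dy": -20, "dz": -26, "ax": 0, "ay": 0, "az": 15.4},
    {"jaw": 1, "dx": 10.15, "dy": -24.75, "dz": -26, "ax": 0, "ay": 0, "az": 15.4}
  ]
}}

```text
time: 17.9
eef_pos: [0.517, 0.3703, 0.2407]
tcp_rot: [[0.991, -0.134, 0.0], [-0.134, -0.991, 0.002], [0.0, -0.002, -1.0]]
force: [0.5, -0.7, 0.3]
gripper_width: 0.0262
```

```bash
cat > feed.py <<'E'
from h import *
s=observe();print(s['eef_pos'],s['gripper_width'],s['force'],s['qd'].round(0))
go([.518,.3745,.166],Rdown(-7.75))
E
python3 feed.py
```

```text
[0.517  0.3703 0.2407] 0.026245610948693307 [ 0.4591 -0.6816  0.3432] [ 33.  45. -45.  -0.  -0.  33.]
d cm [ 0.04 -0.41  7.47] a deg [-0.1  -0.01  0.06]
```

Call:
{"fn": "step_arm", "kwargs": {
  "plan": [
    {"jaw": 1, "dx": 0.05, "dy": -0.4, "dz": 2.5, "ax": 0, "ay": 0, "az": 0},
    {"jaw": 1, "dx": 0.05, "dy": -0.4, "dz": 5.5, "ax": 0, "ay": 0, "az": 0},
    {"jaw": 1, "dx": 0.05, "dy": -0.4, "dz": 7.4, "ax": 0, "ay": 0, "az": 0},
    {"jaw": 1, "dx": 0.05, "dy": -0.4, "dz": 7.4, "ax": 0, "ay": 0, "az": 0},
    {"jaw": 1, "dx": 0.05, "dy": -0.4, "dz": 7.4, "ax": 0, "ay": 0, "az": 0},
    {"jaw": 0.61, "dx": 0.05, "dy": -0.4, "dz": 7.4, "ax": 0, "ay": 0, "az": 0},
    {"jaw": 0.61, "dx": 0.05, "dy": -0.4, "dz": 7.4, "ax": 0, "ay": 0, "az": 0},
    {"jaw": 0.61, "dx": 0.05, "dy": -0.4, "dz": 6, "ax": 0, "ay": 0, "az": 0},
    {"jaw": 0.61, "dx": 0.05, "dy": -0.4, "dz": 2, "ax": 0, "ay": 0, "az": 0},
    {"jaw": 0.61, "dx": 0.05, "dy": -0.4, "dz": -1.5, "ax": 0, "ay": 0, "az": 0}
  ]
}}

```text
time: 18.9
eef_pos: [0.5179, 0.374, 0.2586]
tcp_rot: [[0.991, -0.134, 0.001], [-0.134, -0.991, 0.002], [0.001, -0.002, -1.0]]
force: [0.1, 0.4, 0.4]
gripper_width: 0.0363
```

```bash
python3 -c "
from h import *
s,c=snap('wrist','w12');s=observe();print(s['eef_pos'],s['gripper_width'],s['force'])
snap('side','s12')
go([.4465,.0135,.06],Rdown(-7.6))
"
```

```text
[0.5189 0.3747 0.2655] 0.036044774000027244 [0.1178 0.0546 5.6266]
d cm [-2.49 36.93 20.03] a deg [-0.42 -0.38 -0.1 ]
```

Call:
{"fn": "step_arm", "kwargs": {
  "plan": [
    {"jaw": 0.5, "dx": -0.3, "dy": 5, "dz": 0, "ax": 0, "ay": 0, "az": 0},
    {"jaw": 0.5, "dx": -0.7, "dy": 10, "dz": 0, "ax": 0, "ay": 0, "az": 0},
    {"jaw": 0.5, "dx": -1, "dy": 15, "dz": 0, "ax": 0, "ay": 0, "az": 0},
    {"jaw": 0.5, "dx": -1.5, "dy": 19.5, "dz": 2, "ax": 0, "ay": 0, "az": 0},
    {"jaw": 0.5, "dx": -2, "dy": 23.5, "dz": 5, "ax": 0, "ay": 0, "az": 0},
    {"jaw": 0.5, "dx": -2.2, "dy": 27.5, "dz": 8, "ax": 0, "ay": 0, "az": 0},
    {"jaw": 0.5, "dx": -2.4, "dy": 31.5, "dz": 11, "ax": 0, "ay": 0, "az": 0},
    {"jaw": 0.5, "dx": -2.5, "dy": 35.5, "dz": 14, "ax": 0, "ay": 0, "az": 0},
    {"jaw": 0.5, "dx": -2.5, "dy": 36.9, "dz": 18, "ax": 0, "ay": 0, "az": 0},
    {"jaw": 0.5, "dx": -2.5, "dy": 36.9, "dz": 20, "ax": 0, "ay": 0, "az": 0}
  ]
}}

```text
time: 20.0
eef_pos: [0.4453, 0.0119, 0.0582]
tcp_rot: [[0.991, -0.137, 0.006], [-0.137, -0.991, 0.006], [0.005, -0.007, -1.0]]
force: [-0.5, -1.1, 0.2]
gripper_width: 0.0465
```

```bash
python3 blanks.py w13;python3 -c "
from h import *
print(observe()['eef_pos'])
go([.4468,.0135,-.021],Rdown(-7.6))
cv2.imwrite('pics/m13.png',np.hstack([cv2.resize(cv2.imread('pics/s12_raw.png')[330:480,220:400],(400,334)),cv2.resize(cv2.imread('pics/w12_raw.png')[100:400,150:450],(334,334))]))
"
```

```text
20.0 [0.4453 0.0119 0.0582]
orange x 0.5490 y -0.0984 yaw -6.1 iou 0.99 area 6125 [462.  74.]
orange x 0.4463 y 0.0129 yaw -7.2 iou 0.99 area 4167 [314. 251.]
blue x 0.4412 y -0.0996 yaw 4.2 iou 0.96 area 4313 [467. 238.]
[0.4445 0.0128 0.056 ]
d cm [ 0.2  -0.05  7.7 ] a deg [-0.39 -0.14 -0.22]
```

View pics/m13.png

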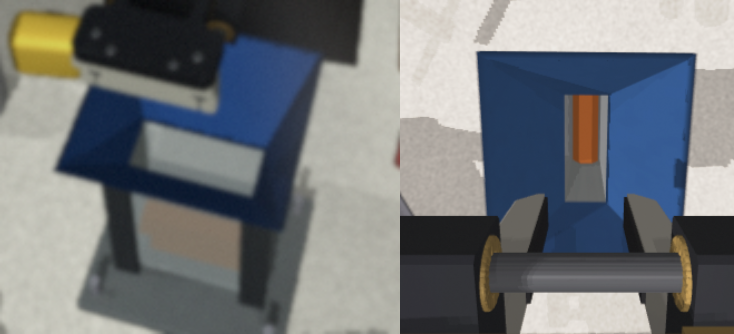

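Call:
{"fn": "step_arm", "kwargs": {
  "plan": [
    {"jaw": 0.5, "dx": 0.2, "dy": 0, "dz": 3, "ax": -0.4, "ay": -0.1, "az": 0},
    {"jaw": 0.5, "dx": 0.2, "dy": 0, "dz": 5.5, "ax": -0.4, "ay": -0.1, "az": 0},
    {"jaw": 0.5, "dx": 0.2, "dy": 0, "dz": 7.2, "ax": -0.4, "ay": -0.1, "az": 0},
    {"jaw": 0.5, "dx": 0.2, "dy": 0, "dz": 7.7, "ax": -0.4, "ay": -0.1, "az": 0},
    {"jaw": 0.5, "dx": 0.2, "dy": 0, "dz": 7.7, "ax": -0.4, "ay": -0.1, "az": 0},
    {"jaw": 0.8, "dx": 0.2, "dy": 0, "dz": 7.7, "ax": -0.4, "ay": -0.1, "az": 0},
    {"jaw": 1, "dx": 0.2, "dy": 0, "dz": 7.7, "ax": -0.4, "ay": -0.1, "az": 0},
    {"jaw": 1, "dx": 0.2, "dy": 0, "dz": 7.7, "ax": -0.4, "ay": -0.1, "az": 0},
    {"jaw": 1, "dx": 0.2, "dy": 0, "dz": 7.7, "ax": -0.4, "ay": -0.1, "az": 0},
    {"jaw": 1, "dx": 0.2, "dy": 0, "dz": 7.7, "ax": -0.4, "ay": -0.1, "az": 0}
  ]
}}

```text
time: 21.05
eef_pos: [0.4473, 0.013, -0.0201]
tcp_rot: [[0.991, -0.136, 0.002], [-0.136, -0.991, -0.0], [0.002, -0.0, -1.0]]
force: [-0.7, 0.8, 6.1]
gripper_width: 0.0265
```

```bash
python3 -c "
from h import *
s=observe();print(s['eef_pos'],s['gripper_width'])
go([.518,.3745,.24],Rdown(-7.75))
"
```

```text
[ 0.4473  0.013  -0.0201] 0.026465381320904296
d cm [  2.14 -36.77 -26.  ] a deg [-0.01 -0.11 -0.07]
```

Call:
{"fn": "step_arm", "kwargs": {
  "plan": [
    {"jaw": 1, "dx": 0, "dy": 0, "dz": -3, "ax": 0, "ay": 0, "az": 0},
    {"jaw": 1, "dx": 0.1, "dy": -1, "dz": -7.5, "ax": 0, "ay": 0, "az": 0},
    {"jaw": 1, "dx": 0.3, "dy": -4, "dz": -11.5, "ax": 0, "ay": 0, "az": 0},
    {"jaw": 1, "dx": 0.5, "dy": -7.5, "dz": -15, "ax": 0, "ay": 0, "az": 0},
    {"jaw": 1, "dx": 0.7, "dy": -11, "dz": -18.5, "ax": 0, "ay": 0, "az": 0},
    {"jaw": 1, "dx": 0.9, "dy": -14.5, "dz": -22, "ax": 0, "ay": 0, "az": 0},
    {"jaw": 1, "dx": 1.1, "dy": -18, "dz": -25.5, "ax": 0, "ay": 0, "az": 0},
    {"jaw": 1, "dx": 1.4, "dy": -23, "dz": -26, "ax": 0, "ay": 0, "az": 0},
    {"jaw": 1, "dx": 1.7, "dy": -28, "dz": -26, "ax": 0, "ay": 0, "az": 0},
    {"jaw": 1, "dx": 2, "dy": -33, "dz": -26, "ax": 0, "ay": 0, "az": 0}
  ]
}}

```text
time: 22.05
eef_pos: [0.5115, 0.3389, 0.2405]
tcp_rot: [[0.991, -0.136, 0.003], [-0.136, -0.991, 0.0], [0.003, -0.001, -1.0]]
force: [1.4, -0.5, 0.7]
gripper_width: 0.0265
```

```bash
python3 feed.py
```

```text
[0.5115 0.3389 0.2405] 0.02653580380458141 [ 1.3953 -0.4533  0.6666] [ 36.  43. -41.  -0.  -2.  36.]
d cm [ 0.14 -3.61  7.46] a deg [-0.03 -0.16 -0.07]
```

Call:
{"fn": "step_arm", "kwargs": {
  "plan": [
    {"jaw": 1, "dx": 0.15, "dy": -3.6, "dz": 0, "ax": 0, "ay": 0, "az": 0},
    {"jaw": 1, "dx": 0.15, "dy": -3.6, "dz": 2, "ax": 0, "ay": 0, "az": 0},
    {"jaw": 1, "dx": 0.15, "dy": -3.6, "dz": 5.5, "ax": 0, "ay": 0, "az": 0},
    {"jaw": 1, "dx": 0.15, "dy": -3.6, "dz": 7.4, "ax": 0, "ay": 0, "az": 0},
    {"jaw": 1, "dx": 0.15, "dy": -3.6, "dz": 7.4, "ax": 0, "ay": 0, "az": 0},
    {"jaw": 1, "dx": 0.15, "dy": -3.6, "dz": 7.4, "ax": 0, "ay": 0, "az": 0},
    {"jaw": 0.61, "dx": 0.15, "dy": -3.6, "dz": 7.4, "ax": 0, "ay": 0, "az": 0},
    {"jaw": 0.61, "dx": 0.15, "dy": -3.6, "dz": 7.4, "ax": 0, "ay": 0, "az": 0},
    {"jaw": 0.61, "dx": 0.15, "dy": -3.6, "dz": 5, "ax": 0, "ay": 0, "az": 0},
    {"jaw": 0.61, "dx": 0.15, "dy": -3.6, "dz": 0, "ax": 0, "ay": 0, "az": 0}
  ]
}}

```text
time: 23.05
eef_pos: [0.5169, 0.3736, 0.2385]
tcp_rot: [[0.991, -0.136, -0.002], [-0.136, -0.991, -0.003], [-0.001, 0.003, -1.0]]
force: [0.9, 0.7, -0.2]
gripper_width: 0.0362
```

```bash
python3 -c "
from h import *
s,c=snap('wrist','w14');s=observe();print(s['eef_pos'],s['gripper_width'],s['force'])
snap('side','s14')
# orange extent behind the clear wall
for n in ('s12','s14'):
    im=cv2.imread(f'pics/{n}_raw.png');h=im[370:480,255:360].astype(int);m=(h[:,:,2]-h[:,:,0]>12);print(n,m.sum(),np.nonzero(m.sum(1)>15)[0][[0,-1]]+370)
go([.5490,-.0985,.14],Rdown(-6.3))
"
```

```text
[0.5187 0.3749 0.2506] 0.036167462595263364 [-0.6041 -0.413   9.3928]
s12 902 [423 447]
s14 951 [422 447]
d cm [ 9.28 46.61 10.64] a deg [-0.4  -0.58 -1.53]
```

```bash
python3 -c "
from h import *
cv2.imwrite('pics/m14.png',np.hstack([cv2.resize(cv2.imread('pics/s14_raw.png')[330:480,220:400],(460,384)),cv2.resize(cv2.imread('pics/w14_raw.png')[100:400,150:450],(334,384))]))
"
```

```text
(no output)
```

View pics/m14.png

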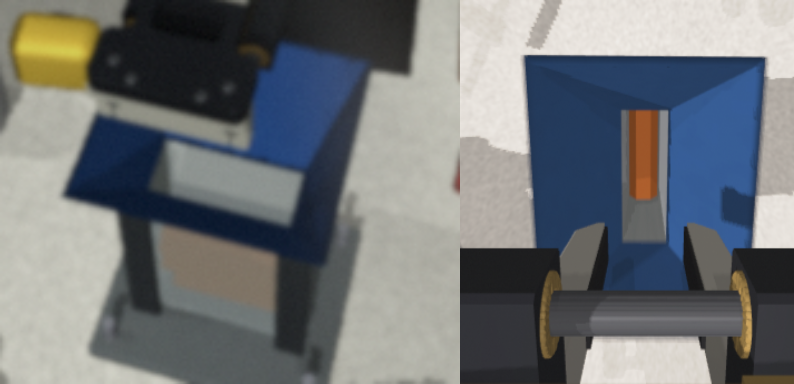

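Call:
{"fn": "step_arm", "kwargs": {
  "plan": [
    {"jaw": 0.5, "dx": 1, "dy": 4.8, "dz": 0, "ax": 0, "ay": 0, "az": 0},
    {"jaw": 0.5, "dx": 2, "dy": 9.6, "dz": 0, "ax": 0, "ay": 0, "az": 0},
    {"jaw": 0.5, "dx": 3, "dy": 14.4, "dz": 0, "ax": 0, "ay": 0, "az": -1.5},
    {"jaw": 0.5, "dx": 4, "dy": 19, "dz": 1, "ax": 0, "ay": 0, "az": -1.5},
    {"jaw": 0.5, "dx": 5, "dy": 23.5, "dz": 2, "ax": 0, "ay": 0, "az": -1.5},
    {"jaw": 0.5, "dx": 6, "dy": 28, "dz": 4, "ax": 0, "ay": 0, "az": -1.5},
    {"jaw": 0.5, "dx": 7, "dy": 32.5, "dz": 6, "ax": 0, "ay": 0, "az": -1.5},
    {"jaw": 0.5, "dx": 8, "dy": 37, "dz": 8, "ax": 0, "ay": 0, "az": -1.5},
    {"jaw": 0.5, "dx": 9.3, "dy": 46.6, "dz": 11, "ax": 0, "ay": 0, "az": -1.5},
    {"jaw": 0.5, "dx": 9.3, "dy": 46.6, "dz": 14, "ax": 0, "ay": 0, "az": -1.5}
  ]
}}

```text
time: 24.15
eef_pos: [0.5505, -0.0882, 0.1207]
tcp_rot: [[0.994, -0.111, 0.016], [-0.111, -0.994, 0.004], [0.016, -0.006, -1.0]]
force: [1.5, 0.4, -0.1]
gripper_width: 0.0468
```

```bash
python3 blanks.py w15;python3 -c "
from h import *
print(observe()['eef_pos'])
go([.5490,-.0985,-.021],Rdown(-6.2))
"
```

```text
24.15 [ 0.5505 -0.0882  0.1207]
orange x 0.5485 y -0.1002 yaw -5.2 iou 0.93 area 2986 [330. 236.]
blue x 0.4716 y -0.1009 yaw 83.6 iou 0.35 area 807 [338. 313.]
blue x 0.4069 y -0.0939 yaw 83.9 iou 0.23 area 503 [347. 371.]
[ 0.548  -0.0914  0.1132]
d cm [ 0.08  0.77 13.42] a deg [-0.3  -0.45 -0.27]
```

Call:
{"fn": "step_arm", "kwargs": {
  "plan": [
    {"jaw": 0.5, "dx": 0.1, "dy": 0.8, "dz": 4, "ax": -0.3, "ay": -0.4, "az": -0.3},
    {"jaw": 0.5, "dx": 0.1, "dy": 0.8, "dz": 8, "ax": -0.3, "ay": -0.4, "az": -0.3},
    {"jaw": 0.5, "dx": 0.1, "dy": 0.8, "dz": 11, "ax": -0.3, "ay": -0.4, "az": -0.3},
    {"jaw": 0.5, "dx": 0.1, "dy": 0.8, "dz": 13, "ax": -0.3, "ay": -0.4, "az": -0.3},
    {"jaw": 0.5, "dx": 0.1, "dy": 0.8, "dz": 13.3, "ax": -0.3, "ay": -0.4, "az": -0.3},
    {"jaw": 0.5, "dx": 0.1, "dy": 0.8, "dz": 13.3, "ax": -0.3, "ay": -0.4, "az": -0.3},
    {"jaw": 1, "dx": 0.1, "dy": 0.8, "dz": 13.3, "ax": -0.3, "ay": -0.4, "az": -0.3},
    {"jaw": 1, "dx": 0.1, "dy": 0.8, "dz": 13.3, "ax": -0.3, "ay": -0.4, "az": -0.3},
    {"jaw": 1, "dx": 0.1, "dy": 0.8, "dz": 13.3, "ax": -0.3, "ay": -0.4, "az": -0.3},
    {"jaw": 1, "dx": 0.1, "dy": 0.8, "dz": 13.3, "ax": -0.3, "ay": -0.4, "az": -0.3}
  ]
}}

```text
time: 25.2
eef_pos: [0.5498, -0.0989, -0.0187]
tcp_rot: [[0.994, -0.107, 0.002], [-0.107, -0.994, -0.0], [0.002, 0.0, -1.0]]
force: [-2.0, 0.4, 7.2]
gripper_width: 0.0263
```

```bash
python3 -c "
from h import *
s=observe();print(s['eef_pos'],s['gripper_width'])
go([.518,.3745,.24],Rdown(-7.75))
"
```

```text
[ 0.5498 -0.0989 -0.0187] 0.026269517898399708
d cm [ -8.18 -46.72 -25.9 ] a deg [ 0.   -0.14  1.58]
```

Call:
{"fn": "step_arm", "kwargs": {
  "plan": [
    {"jaw": 1, "dx": 0, "dy": 0, "dz": -3, "ax": 0, "ay": 0, "az": 0},
    {"jaw": 1, "dx": 0, "dy": -1, "dz": -7.5, "ax": 0, "ay": 0, "az": 0},
    {"jaw": 1, "dx": -0.5, "dy": -4, "dz": -11.5, "ax": 0, "ay": 0, "az": 0},
    {"jaw": 1, "dx": -1, "dy": -7.5, "dz": -15, "ax": 0, "ay": 0, "az": 0},
    {"jaw": 1, "dx": -1.7, "dy": -11, "dz": -18.5, "ax": 0, "ay": 0, "az": 0},
    {"jaw": 1, "dx": -2.4, "dy": -14.5, "dz": -22, "ax": 0, "ay": 0, "az": 0},
    {"jaw": 1, "dx": -3, "dy": -18, "dz": -25.5, "ax": 0, "ay": 0, "az": 1.6},
    {"jaw": 1, "dx": -4, "dy": -22.8, "dz": -26, "ax": 0, "ay": 0, "az": 1.6},
    {"jaw": 1, "dx": -5, "dy": -27.6, "dz": -26, "ax": 0, "ay": 0, "az": 1.6},
    {"jaw": 1, "dx": -6, "dy": -32.5, "dz": -26, "ax": 0, "ay": 0, "az": 1.6}
  ]
}}

```text
time: 26.2
eef_pos: [0.5239, 0.2325, 0.2419]
tcp_rot: [[0.991, -0.135, 0.003], [-0.135, -0.991, 0.0], [0.003, -0.001, -1.0]]
force: [1.4, -0.7, -0.6]
gripper_width: 0.0266
```

```bash
python3 feed.py
```

```text
[0.5239 0.2325 0.2419] 0.02663609913961029 [ 1.3805 -0.7305 -0.5628] [ 49.  18. -16.  -0.  -2.  49.]
d cm [ -2.54 -13.98   7.58] a deg [-0.03 -0.2  -0.04]
```

Call:
{"fn": "step_arm", "kwargs": {
  "plan": [
    {"jaw": 1, "dx": -0.9, "dy": -5, "dz": 0, "ax": 0, "ay": 0, "az": 0},
    {"jaw": 1, "dx": -1.8, "dy": -10, "dz": 0, "ax": 0, "ay": 0, "az": 0},
    {"jaw": 1, "dx": -2.55, "dy": -14, "dz": 0, "ax": 0, "ay": 0, "az": 0},
    {"jaw": 1, "dx": -2.55, "dy": -14, "dz": 1, "ax": 0, "ay": 0, "az": 0},
    {"jaw": 1, "dx": -2.55, "dy": -14, "dz": 4.5, "ax": 0, "ay": 0, "az": 0},
    {"jaw": 1, "dx": -2.55, "dy": -14, "dz": 7.5, "ax": 0, "ay": 0, "az": 0},
    {"jaw": 1, "dx": -2.55, "dy": -14, "dz": 7.5, "ax": 0, "ay": 0, "az": 0},
    {"jaw": 1, "dx": -2.55, "dy": -14, "dz": 7.5, "ax": 0, "ay": 0, "az": 0},
    {"jaw": 0.61, "dx": -2.55, "dy": -14, "dz": 7.5, "ax": 0, "ay": 0, "az": 0},
    {"jaw": 0.61, "dx": -2.55, "dy": -14, "dz": 7.5, "ax": 0, "ay": 0, "az": 0}
  ]
}}

```text
time: 27.2
eef_pos: [0.5185, 0.3748, 0.169]
tcp_rot: [[0.991, -0.136, 0.006], [-0.136, -0.991, 0.001], [0.005, -0.002, -1.0]]
force: [-1.2, -0.3, 0.2]
gripper_width: 0.0354
```

```bash
python3 -c "
from h import *
s=observe();print(s['gripper_width'])
go([.50,.10,.36],Rdown(0))"
```

```text
0.035449625957662954
d cm [  2.    27.44 -19.16] a deg [-0.11 -0.32 -7.8 ]
```

Call:
{"fn": "step_arm", "kwargs": {
  "plan": [
    {"jaw": 0.61, "dx": 0, "dy": 0, "dz": -4, "ax": 0, "ay": 0, "az": 0},
    {"jaw": 0.61, "dx": 0, "dy": 0, "dz": -8, "ax": 0, "ay": 0, "az": 0},
    {"jaw": 0.61, "dx": 1, "dy": 3, "dz": -11.5, "ax": 0, "ay": 0, "az": -3},
    {"jaw": 0.61, "dx": 2, "dy": 7, "dz": -14, "ax": 0, "ay": 0, "az": -7.8},
    {"jaw": 0.61, "dx": 3.5, "dy": 11, "dz": -16.5, "ax": 0, "ay": 0, "az": -7.8},
    {"jaw": 0.61, "dx": 5, "dy": 15.5, "dz": -19, "ax": 0, "ay": 0, "az": -7.8},
    {"jaw": 0.61, "dx": 6.5, "dy": 20, "dz": -19, "ax": 0, "ay": 0, "az": -7.8},
    {"jaw": 0.61, "dx": 8, "dy": 24.5, "dz": -19, "ax": 0, "ay": 0, "az": -7.8},
    {"jaw": 0.61, "dx": 9.5, "dy": 29, "dz": -19, "ax": 0, "ay": 0, "az": -7.8},
    {"jaw": 0.61, "dx": 10.5, "dy": 31.4, "dz": -19, "ax": 0, "ay": 0, "az": -7.8}
  ]
}}

```text
time: 28.2
eef_pos: [0.5789, 0.046, 0.3603]
tcp_rot: [[1.0, -0.002, 0.008], [-0.002, -1.0, 0.001], [0.008, -0.001, -1.0]]
force: [0.1, 0.7, -0.2]
gripper_width: 0.0361
```

```bash
python3 -c "
from h import *
s,c=snap('wrist','w16');snap('side','s16');print(s['eef_pos'])
im=cv2.imread('pics/w16_raw.png');a=cv2.resize(im[0:280,180:460],(600,600),interpolation=cv2.INTER_CUBIC)
b=cv2.resize(cv2.imread('pics/s16_raw.png')[330:480,250:370],(200,250));b=np.vstack([b,np.zeros((350,200,3),np.uint8)])
cv2.imwrite('pics/m16.png',np.hstack([a,b]))
"
```

```text
[0.5789 0.046  0.3603]
```

View pics/m16.png

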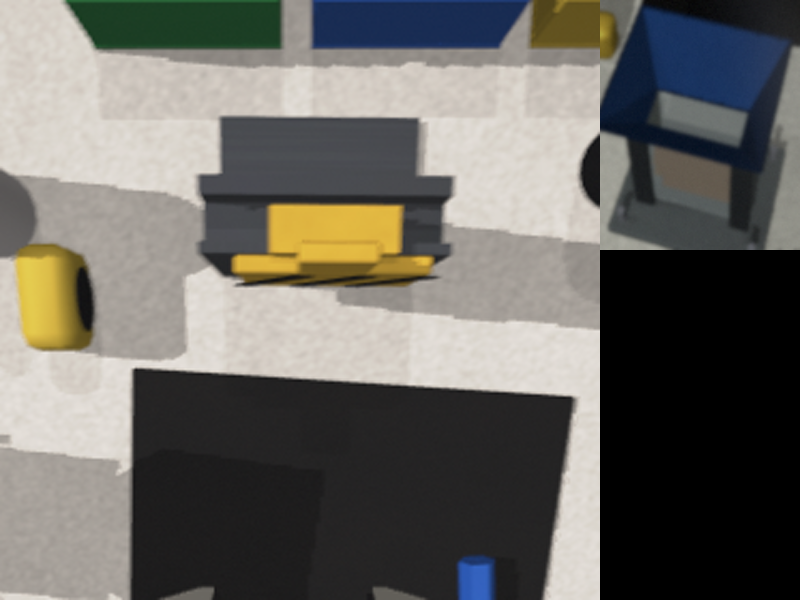

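```bash
python3 -c "
from h import *
c=load('w16')
P=lambda u,v,z:p2w(c,180+u/2.143,v/2.143,z)
print('fin top corners',P(302,241,.195),P(381,242,.195),'front',P(300,262,.195),P(380,262,.195))
print('fin',P(341,252,.195),'arm back',P(268,204,.148),P(404,206,.148),'panel top',P(234,256,.14),P(434,257,.14))
go([.456,-.305,.33],Rdown(-29))
"
```

```text
fin top corners [0.6939 0.0409 0.195 ] [0.6934 0.0033 0.195 ] front [0.6844 0.0419 0.195 ] [0.6844 0.0035 0.195 ]
fin [0.6889 0.0223 0.195 ] arm back [0.7187 0.0585 0.148 ] [ 0.7176 -0.0139  0.148 ] panel top [0.6935 0.0777 0.14  ] [ 0.6929 -0.0325  0.14  ]
d cm [-12.22  35.16   2.86] a deg [-0.16 -0.38 28.79]
```

Call:
{"fn": "step_arm", "kwargs": {
  "plan": [
    {"jaw": 0.5, "dx": -1.7, "dy": 4.6, "dz": 0, "ax": 0, "ay": 0, "az": 8},
    {"jaw": 0.5, "dx": -3.3, "dy": 9.3, "dz": 0, "ax": 0, "ay": 0, "az": 16},
    {"jaw": 0.5, "dx": -5, "dy": 14, "dz": 1, "ax": 0, "ay": 0, "az": 24},
    {"jaw": 0.5, "dx": -6.6, "dy": 18.6, "dz": 2, "ax": 0, "ay": 0, "az": 28.8},
    {"jaw": 0.5, "dx": -8.3, "dy": 23.3, "dz": 2.9, "ax": 0, "ay": 0, "az": 28.8},
    {"jaw": 0.5, "dx": -10, "dy": 28, "dz": 2.9, "ax": 0, "ay": 0, "az": 28.8},
    {"jaw": 0.5, "dx": -12.2, "dy": 35.2, "dz": 2.9, "ax": 0, "ay": 0, "az": 28.8},
    {"jaw": 0.5, "dx": -12.2, "dy": 35.2, "dz": 2.9, "ax": 0, "ay": 0, "az": 28.8},
    {"jaw": 0.5, "dx": -12.2, "dy": 35.2, "dz": 2.9, "ax": 0, "ay": 0, "az": 28.8},
    {"jaw": 0.5, "dx": -12.2, "dy": 35.2, "dz": 2.9, "ax": 0, "ay": 0, "az": 28.8}
  ]
}}

```text
time: 29.3
eef_pos: [0.4563, -0.3052, 0.3304]
tcp_rot: [[0.874, -0.486, 0.008], [-0.486, -0.874, 0.001], [0.007, -0.005, -1.0]]
force: [0.3, -0.5, -0.2]
gripper_width: 0.0468
```

```bash
python3 -c "
from h import *
s,c=snap('wrist','w17',crop=(100,0,500,290),scale=2);print(s['eef_pos'],s['qd'].round(1))
# lever ball check
im=cv2.imread('pics/w17_raw.png');hsv=cv2.cvtColor(im,cv2.COLOR_BGR2HSV);m=((hsv[:,:,0]<6)|(hsv[:,:,0]>174))&(hsv[:,:,1]>180)&(hsv[:,:,2]>80);v,u=np.nonzero(m);print(len(u),u.mean(),v.mean(),p2w(c,u.mean(),v.mean(),.092))
"
```

```text
[ 0.4563 -0.3052  0.3304] [ 1.5 -0.4  0.3  0.  -0.1  0.2]
305 281.472131147541 269.455737704918 [ 0.4119 -0.2252  0.092 ]
```

View pics/w17.png

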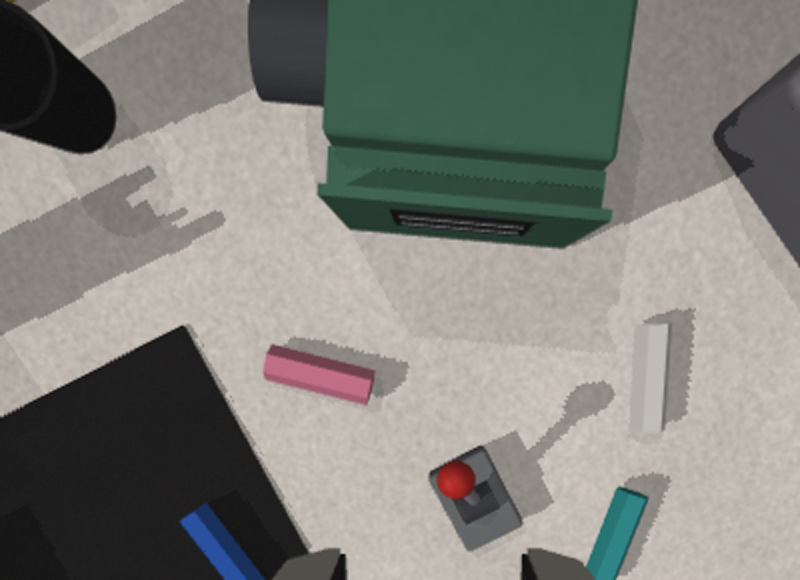

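```bash
python3 -c "
from h import *
c=load('w17')
P=lambda u,v,z:p2w(c,100+u/2,v/2,z)
a=P(319,189,.14);b=P(610,215,.14);print(a,b,np.linalg.norm(a-b));m=(a+b)/2;d=a-b;yaw=np.degrees(np.arctan2(d[1],d[0]))-90;print('drive',m,yaw)
print('housing edge',P(324,133,.135),P(614,160,.135))
x=np.array([np.cos(np.radians(yaw)),np.sin(np.radians(yaw)),0]);y=np.array([-x[1],x[0],0])
for q in [(324,133,.135),(614,160,.135),(318,183,.14),(611,209,.14),(330,147,.135),(350,228,.0)]:
    w=P(*q)-m;print(q,w@x,w@y)
print('ball',P(457,480,.092))
go([.689,.0223,.26],Rdown(89.5))
"
```

```text
[ 0.6056 -0.3175  0.14  ] [ 0.5177 -0.4488  0.14  ] 0.15805325277990845
drive [ 0.5617 -0.3832  0.14  ] -33.788115283385004
housing edge [ 0.6293 -0.334   0.135 ] [ 0.5419 -0.464   0.135 ]
(324, 133, 0.135) 0.028867502591119372 0.07842345179038837
(614, 160, 0.135) 0.02852420141507585 -0.07823650267323445
(318, 183, 0.14) 0.0029473880034023353 0.07968983985718031
(611, 209, 0.14) 0.0030576183595394544 -0.07911717282031396
(330, 147, 0.135) 0.02227771697625763 0.07489954991188737
(350, 228, 0.0) -0.0018260242228564367 0.0797878849605388
ball [ 0.4172 -0.3015  0.092 ]
d cm [  4.44 -39.83   7.24] a deg [   0.23   -0.5  -118.49]
```

Call:
{"fn": "step_arm", "kwargs": {
  "plan": [
    {"jaw": 0.5, "dx": 0.4, "dy": -4, "dz": 0, "ax": 0, "ay": 0, "az": -8},
    {"jaw": 0.5, "dx": 0.9, "dy": -8, "dz": 0, "ax": 0, "ay": 0, "az": -16},
    {"jaw": 0.5, "dx": 1.3, "dy": -12, "dz": 0, "ax": 0, "ay": 0, "az": -24},
    {"jaw": 0.5, "dx": 1.8, "dy": -16, "dz": 0, "ax": 0, "ay": 0, "az": -32},
    {"jaw": 0.5, "dx": 2.2, "dy": -20, "dz": 0, "ax": 0, "ay": 0, "az": -40},
    {"jaw": 0.5, "dx": 2.7, "dy": -24, "dz": 0, "ax": 0, "ay": 0, "az": -48},
    {"jaw": 0.5, "dx": 3.1, "dy": -28, "dz": 0, "ax": 0, "ay": 0, "az": -56},
    {"jaw": 0.5, "dx": 3.6, "dy": -32, "dz": 0, "ax": 0, "ay": 0, "az": -64},
    {"jaw": 0.5, "dx": 4, "dy": -36, "dz": 0, "ax": 0, "ay": 0, "az": -72},
    {"jaw": 0.5, "dx": 4.4, "dy": -39.8, "dz": 0, "ax": 0, "ay": 0, "az": -80}
  ]
}}

```text
time: 30.35
eef_pos: [0.6884, 0.0259, 0.3331]
tcp_rot: [[0.623, 0.782, 0.009], [0.782, -0.623, 0.001], [0.006, 0.006, -1.0]]
force: [-0.8, -0.1, 0.5]
gripper_width: 0.0461
```

```bash
python3 -c "
from h import *
c=load('w17');im=cv2.imread('pics/w17_raw.png')[200:275,290:360];hsv=cv2.cvtColor(im,cv2.COLOR_BGR2HSV);m=((hsv[:,:,0]<8)|(hsv[:,:,0]>172))&(hsv[:,:,1]>120)&(hsv[:,:,2]>40)
v,u=np.nonzero(m);print(len(u),u.min()+290,u.max()+290,v.min()+200,v.max()+200);o=np.array([(u.min()+u.max())/2+290,(v.min()+v.max())/2+200]);print(o)
for q in (.7,.8,.9,1.0):
  print(q,w2p(c,[.388+.08*np.sin(q-.5),-.2995,.022+.08*np.cos(q-.5)]))
go([.689,.0223,.22],Rdown(89.5))
"
```

```text
284 319 336 230 249
[327.5 239.5]
0.7 [[332.1517 250.7271]]
0.8 [[329.3191 245.4063]]
0.9 [[326.561  240.1111]]
1.0 [[323.9188 234.9218]]
d cm [-0.32  0.2  11.31] a deg [  0.47  -0.22 -38.02]
```

Call:
{"fn": "step_arm", "kwargs": {
  "plan": [
    {"jaw": 0.5, "dx": -0.3, "dy": 0.2, "dz": 0, "ax": 0, "ay": 0, "az": -8},
    {"jaw": 0.5, "dx": -0.3, "dy": 0.2, "dz": 0, "ax": 0, "ay": 0, "az": -16},
    {"jaw": 0.5, "dx": -0.3, "dy": 0.2, "dz": 0, "ax": 0, "ay": 0, "az": -24},
    {"jaw": 0.5, "dx": -0.3, "dy": 0.2, "dz": 0, "ax": 0, "ay": 0, "az": -32},
    {"jaw": 0.5, "dx": -0.3, "dy": 0.2, "dz": 0, "ax": 0.5, "ay": -0.2, "az": -38},
    {"jaw": 0.5, "dx": -0.3, "dy": 0.2, "dz": 3, "ax": 0.5, "ay": -0.2, "az": -38},
    {"jaw": 0.5, "dx": -0.3, "dy": 0.2, "dz": 6, "ax": 0.5, "ay": -0.2, "az": -38},
    {"jaw": 0.5, "dx": -0.3, "dy": 0.2, "dz": 9, "ax": 0.5, "ay": -0.2, "az": -38},
    {"jaw": 0.5, "dx": -0.3, "dy": 0.2, "dz": 11.3, "ax": 0.5, "ay": -0.2, "az": -38},
    {"jaw": 0.5, "dx": -0.3, "dy": 0.2, "dz": 11.3, "ax": 0.5, "ay": -0.2, "az": -38}
  ]
}}

```text
time: 31.35
eef_pos: [0.6878, 0.0243, 0.2169]
tcp_rot: [[0.007, 1.0, -0.005], [1.0, -0.007, 0.001], [0.001, -0.005, -1.0]]
force: [-0.0, -0.1, -1.1]
gripper_width: 0.0469
```

```bash
python3 -c "
from h import *
s=observe();print(s['eef_pos']);go([.689,.0223,.127],Rdown(89.5))"
```

```text
[0.6878 0.0243 0.2169]
d cm [-0.2   0.16  8.99] a deg [-0.28 -0.04  0.09]
```

Descend and grip (30 N).

Call:
{"fn": "step_arm", "kwargs": {
  "plan": [
    {"jaw": 0.5, "dx": -0.2, "dy": 0.15, "dz": 2.5, "ax": -0.3, "ay": 0, "az": 0},
    {"jaw": 0.5, "dx": -0.2, "dy": 0.15, "dz": 5, "ax": -0.3, "ay": 0, "az": 0},
    {"jaw": 0.5, "dx": -0.2, "dy": 0.15, "dz": 7.5, "ax": -0.3, "ay": 0, "az": 0},
    {"jaw": 0.5, "dx": -0.2, "dy": 0.15, "dz": 9, "ax": -0.3, "ay": 0, "az": 0},
    {"jaw": 0.5, "dx": -0.2, "dy": 0.15, "dz": 9, "ax": -0.3, "ay": 0, "az": 0},
    {"jaw": 0.8, "dx": -0.2, "dy": 0.15, "dz": 9, "ax": -0.3, "ay": 0, "az": 0},
    {"jaw": 1, "dx": -0.2, "dy": 0.15, "dz": 9, "ax": -0.3, "ay": 0, "az": 0},
    {"jaw": 1, "dx": -0.2, "dy": 0.15, "dz": 9, "ax": -0.3, "ay": 0, "az": 0},
    {"jaw": 1, "dx": -0.2, "dy": 0.15, "dz": 9, "ax": -0.3, "ay": 0, "az": 0},
    {"jaw": 1, "dx": -0.2, "dy": 0.15, "dz": 9, "ax": -0.3, "ay": 0, "az": 0}
  ],
  "grip_force": 35
}}

```text
time: 32.35
eef_pos: [0.689, 0.0223, 0.1273]
tcp_rot: [[0.007, 1.0, 0.001], [1.0, -0.007, 0.001], [0.001, 0.001, -1.0]]
force: [0.5, -0.1, 0.3]
gripper_width: 0.011
```

```bash
python3 -c "
from h import *
s=observe();print(s['eef_pos'],s['gripper_width'],s['force'],s['moment'])
m=np.array([.5617,-.3832]);a=np.radians(-33.8)
print('drive grip target', m+(-.0147)*np.array([np.cos(a),np.sin(a)]))"
```

```text
[0.689  0.0223 0.1273] 0.011001380230647858 [ 0.5486 -0.0774  0.3255] [-0.0678 -0.1097 -0.0195]
drive grip target [ 0.5495 -0.375 ]
```

Call:
{"fn": "step_arm", "kwargs": {
  "plan": [
    {"jaw": 1, "dx": 0, "dy": 0, "dz": -0.5, "ax": 0, "ay": 0, "az": 0},
    {"jaw": 1, "dx": 0, "dy": 0, "dz": -1.5, "ax": 0, "ay": 0, "az": 0},
    {"jaw": 1, "dx": 0, "dy": 0, "dz": -3, "ax": 0, "ay": 0, "az": 0},
    {"jaw": 1, "dx": 0, "dy": 0, "dz": -5, "ax": 0, "ay": 0, "az": 0},
    {"jaw": 1, "dx": 0, "dy": 0, "dz": -7, "ax": 0, "ay": 0, "az": 0},
    {"jaw": 1, "dx": 0, "dy": 0, "dz": -9, "ax": 0, "ay": 0, "az": 0},
    {"jaw": 1, "dx": 0, "dy": 0, "dz": -11, "ax": 0, "ay": 0, "az": 0},
    {"jaw": 1, "dx": 0, "dy": 0, "dz": -12, "ax": 0, "ay": 0, "az": 0},
    {"jaw": 1, "dx": 0, "dy": 0, "dz": -12, "ax": 0, "ay": 0, "az": 0},
    {"jaw": 1, "dx": 0, "dy": 0, "dz": -12, "ax": 0, "ay": 0, "az": 0}
  ]
}}

```text
time: 33.35
eef_pos: [0.6888, 0.0222, 0.2468]
tcp_rot: [[0.007, 1.0, 0.0], [1.0, -0.007, 0.001], [0.001, 0.0, -1.0]]
force: [0.5, -0.1, -4.0]
gripper_width: 0.0099
```

```bash
python3 -c "
from h import *
snap('side','s18')
s=observe();print(s['eef_pos'],s['gripper_width'],s['force'],s['moment'])
m=np.array([.5617,-.3832]);a=np.radians(-33.8);t=m-.014*np.array([np.cos(a),np.sin(a)]);print(t)
go([*t,.247],Rdown(56.2))"
```

```text
[0.6887 0.0222 0.2463] 0.009890141846940821 [-0.4664 -0.1062 -2.2649] [-0.0964 -0.0858 -0.0688]
[ 0.5501 -0.3754]
d cm [-39.86 -13.57  -0.09] a deg [-0.04 -0.03 33.38]
```

Call:
{"fn": "step_arm", "kwargs": {
  "plan": [
    {"jaw": 1, "dx": -2, "dy": -0.7, "dz": 0, "ax": 0, "ay": 0, "az": 2},
    {"jaw": 1, "dx": -6, "dy": -2, "dz": 0, "ax": 0, "ay": 0, "az": 6},
    {"jaw": 1, "dx": -10.5, "dy": -3.6, "dz": 0, "ax": 0, "ay": 0, "az": 10},
    {"jaw": 1, "dx": -15, "dy": -5.1, "dz": 0, "ax": 0, "ay": 0, "az": 14},
    {"jaw": 1, "dx": -19.5, "dy": -6.6, "dz": 0, "ax": 0, "ay": 0, "az": 18},
    {"jaw": 1, "dx": -24, "dy": -8.2, "dz": 0, "ax": 0, "ay": 0, "az": 22},
    {"jaw": 1, "dx": -28.5, "dy": -9.7, "dz": 0, "ax": 0, "ay": 0, "az": 26},
    {"jaw": 1, "dx": -33, "dy": -11.2, "dz": 0, "ax": 0, "ay": 0, "az": 30},
    {"jaw": 1, "dx": -36.5, "dy": -12.4, "dz": 0, "ax": 0, "ay": 0, "az": 33.3},
    {"jaw": 1, "dx": -38.5, "dy": -13.1, "dz": 0, "ax": 0, "ay": 0, "az": 33.4}
  ]
}}

```text
time: 34.4
eef_pos: [0.5527, -0.3648, 0.2448]
tcp_rot: [[0.561, 0.828, -0.002], [0.828, -0.561, 0.001], [-0.0, -0.002, -1.0]]
force: [-0.3, -0.2, -2.6]
gripper_width: 0.0095
```

```bash
python3 -c "
from h import *
s=observe();print(s['eef_pos'],s['gripper_width'],s['force'],s['moment'])
go([.5501,-.3754,.175],Rdown(56.2))"
```

```text
[ 0.5527 -0.3648  0.2448] 0.009479912053062272 [-0.2986 -0.2295 -2.5919] [-0.0403 -0.0433 -0.0791]
d cm [-1.02  0.4   6.98] a deg [-0.14  0.01 -0.33]
```

Call:
{"fn": "step_arm", "kwargs": {
  "plan": [
    {"jaw": 1, "dx": -0.5, "dy": 0.2, "dz": 0, "ax": 0, "ay": 0, "az": 0},
    {"jaw": 1, "dx": -1, "dy": 0.4, "dz": 0, "ax": -0.1, "ay": 0, "az": -0.3},
    {"jaw": 1, "dx": -1, "dy": 0.4, "dz": 1, "ax": -0.1, "ay": 0, "az": -0.3},
    {"jaw": 1, "dx": -1, "dy": 0.4, "dz": 2.5, "ax": -0.1, "ay": 0, "az": -0.3},
    {"jaw": 1, "dx": -1, "dy": 0.4, "dz": 4, "ax": -0.1, "ay": 0, "az": -0.3},
    {"jaw": 1, "dx": -1, "dy": 0.4, "dz": 5.5, "ax": -0.1, "ay": 0, "az": -0.3},
    {"jaw": 1, "dx": -1, "dy": 0.4, "dz": 7, "ax": -0.1, "ay": 0, "az": -0.3},
    {"jaw": 1, "dx": -1, "dy": 0.4, "dz": 7, "ax": -0.1, "ay": 0, "az": -0.3},
    {"jaw": 1, "dx": -1, "dy": 0.4, "dz": 7, "ax": -0.1, "ay": 0, "az": -0.3},
    {"jaw": 1, "dx": -1, "dy": 0.4, "dz": 7, "ax": -0.1, "ay": 0, "az": -0.3}
  ]
}}

```text
time: 35.4
eef_pos: [0.5505, -0.3754, 0.1758]
tcp_rot: [[0.557, 0.831, 0.0], [0.831, -0.557, -0.001], [-0.0, 0.001, -1.0]]
force: [-0.4, -0.2, -2.5]
gripper_width: 0.01
```

```bash
python3 -c "
from h import *
s=observe();print(s['eef_pos'],s['gripper_width'],s['force'],s['moment'])
go([.5501,-.3754,.128],Rdown(56.2))"
```

```text
[ 0.5505 -0.3754  0.1758] 0.010025557601097452 [-0.3816 -0.248  -2.5213] [-0.0501 -0.0549 -0.0249]
d cm [-0.02 -0.04  4.78] a deg [ 0.04  0.01 -0.03]
```

Call:
{"fn": "step_arm", "kwargs": {
  "plan": [
    {"jaw": 1, "dx": 0, "dy": 0, "dz": 0.3, "ax": 0, "ay": 0, "az": 0},
    {"jaw": 1, "dx": 0, "dy": 0, "dz": 0.7, "ax": 0, "ay": 0, "az": 0},
    {"jaw": 1, "dx": 0, "dy": 0, "dz": 1.1, "ax": 0, "ay": 0, "az": 0},
    {"jaw": 1, "dx": 0, "dy": 0, "dz": 1.5, "ax": 0, "ay": 0, "az": 0},
    {"jaw": 1, "dx": 0, "dy": 0, "dz": 1.9, "ax": 0, "ay": 0, "az": 0},
    {"jaw": 1, "dx": 0, "dy": 0, "dz": 2.3, "ax": 0, "ay": 0, "az": 0},
    {"jaw": 1, "dx": 0, "dy": 0, "dz": 2.6, "ax": 0, "ay": 0, "az": 0},
    {"jaw": 1, "dx": 0, "dy": 0, "dz": 2.9, "ax": 0, "ay": 0, "az": 0},
    {"jaw": 1, "dx": 0, "dy": 0, "dz": 3.1, "ax": 0, "ay": 0, "az": 0},
    {"jaw": 1, "dx": 0, "dy": 0, "dz": 3.1, "ax": 0, "ay": 0, "az": 0}
  ]
}}

```text
time: 36.4
eef_pos: [0.5504, -0.3754, 0.1445]
tcp_rot: [[0.557, 0.831, 0.0], [0.831, -0.557, -0.0], [-0.0, 0.0, -1.0]]
force: [0.3, -0.6, -3.1]
gripper_width: 0.0096
```

No contact, tongue is past the lip. Lower the rest (to 0.128).

Call:
{"fn": "step_arm", "kwargs": {
  "plan": [
    {"jaw": 1, "dx": 0, "dy": 0, "dz": 0.3, "ax": 0, "ay": 0, "az": 0},
    {"jaw": 1, "dx": 0, "dy": 0, "dz": 0.6, "ax": 0, "ay": 0, "az": 0},
    {"jaw": 1, "dx": 0, "dy": 0, "dz": 0.9, "ax": 0, "ay": 0, "az": 0},
    {"jaw": 1, "dx": 0, "dy": 0, "dz": 1.2, "ax": 0, "ay": 0, "az": 0},
    {"jaw": 1, "dx": 0, "dy": 0, "dz": 1.4, "ax": 0, "ay": 0, "az": 0},
    {"jaw": 1, "dx": 0, "dy": 0, "dz": 1.5, "ax": 0, "ay": 0, "az": 0},
    {"jaw": 1, "dx": 0, "dy": 0, "dz": 1.6, "ax": 0, "ay": 0, "az": 0},
    {"jaw": 1, "dx": 0, "dy": 0, "dz": 1.65, "ax": 0, "ay": 0, "az": 0},
    {"jaw": 1, "dx": 0, "dy": 0, "dz": 1.65, "ax": 0, "ay": 0, "az": 0},
    {"jaw": 1, "dx": 0, "dy": 0, "dz": 1.65, "ax": 0, "ay": 0, "az": 0}
  ]
}}

```text
time: 37.4
eef_pos: [0.5505, -0.3754, 0.1281]
tcp_rot: [[0.557, 0.831, 0.0], [0.831, -0.557, -0.0], [-0.0, 0.0, -1.0]]
force: [-0.8, -0.5, -3.5]
gripper_width: 0.0097
```

Call:
{"fn": "step_arm", "kwargs": {
  "plan": [
    {"jaw": 1, "dx": 0, "dy": 0, "dz": 0.05, "ax": 0, "ay": 0, "az": 0},
    {"jaw": 1, "dx": 0, "dy": 0, "dz": 0.1, "ax": 0, "ay": 0, "az": 0},
    {"jaw": 1, "dx": 0, "dy": 0, "dz": 0.15, "ax": 0, "ay": 0, "az": 0},
    {"jaw": 1, "dx": 0, "dy": 0, "dz": 0.15, "ax": 0, "ay": 0, "az": 0},
    {"jaw": 1, "dx": 0, "dy": 0, "dz": 0.15, "ax": 0, "ay": 0, "az": 0},
    {"jaw": 1, "dx": 0, "dy": 0, "dz": 0.15, "ax": 0, "ay": 0, "az": 0},
    {"jaw": 1, "dx": 0, "dy": 0, "dz": 0.15, "ax": 0, "ay": 0, "az": 0},
    {"jaw": 1, "dx": 0, "dy": 0, "dz": 0.15, "ax": 0, "ay": 0, "az": 0},
    {"jaw": 1, "dx": 0, "dy": 0, "dz": 0.15, "ax": 0, "ay": 0, "az": 0},
    {"jaw": 1, "dx": 0, "dy": 0, "dz": 0.15, "ax": 0, "ay": 0, "az": 0}
  ]
}}

```text
time: 38.4
eef_pos: [0.5505, -0.3755, 0.1273]
tcp_rot: [[0.557, 0.831, 0.001], [0.831, -0.557, -0.001], [-0.0, 0.001, -1.0]]
force: [-3.2, 1.8, 5.0]
gripper_width: 0.0097
```

Force turned upward: seated on the lip. Release (symmetric opening), then rise.

Call:
{"fn": "step_arm", "kwargs": {
  "plan": [
    {"jaw": 0.85, "dx": 0, "dy": 0, "dz": 0, "ax": 0, "ay": 0, "az": 0},
    {"jaw": 0.7, "dx": 0, "dy": 0, "dz": 0, "ax": 0, "ay": 0, "az": 0},
    {"jaw": 0.55, "dx": 0, "dy": 0, "dz": 0, "ax": 0, "ay": 0, "az": 0},
    {"jaw": 0.5, "dx": 0, "dy": 0, "dz": 0, "ax": 0, "ay": 0, "az": 0},
    {"jaw": 0.5, "dx": 0, "dy": 0, "dz": 0, "ax": 0, "ay": 0, "az": 0},
    {"jaw": 0.5, "dx": 0, "dy": 0, "dz": -2, "ax": 0, "ay": 0, "az": 0},
    {"jaw": 0.5, "dx": 0, "dy": 0, "dz": -5, "ax": 0, "ay": 0, "az": 0},
    {"jaw": 0.5, "dx": 0, "dy": 0, "dz": -9, "ax": 0, "ay": 0, "az": 0},
    {"jaw": 0.5, "dx": 0, "dy": 0, "dz": -13, "ax": 0, "ay": 0, "az": 0},
    {"jaw": 0.5, "dx": 0, "dy": 0, "dz": -15, "ax": 0, "ay": 0, "az": 0}
  ]
}}

```text
time: 39.4
eef_pos: [0.5508, -0.3756, 0.2815]
tcp_rot: [[0.557, 0.831, 0.004], [0.831, -0.557, -0.003], [-0.0, 0.005, -1.0]]
force: [0.1, -1.2, 1.1]
gripper_width: 0.0463
```

```bash
python3 -c "
from h import *
s=observe();print(s['eef_pos'],s['joint_pos'],s['force'])
go([.415,-.30,.29],Rdown(0))"
```

```text
[ 0.5508 -0.3756  0.2815] [-36.4777   4.8853  76.0526  -0.0112  98.7724  -2.6498] [ 0.0964 -1.1672  1.0981]
d cm [ -1.28 -15.49  -0.93] a deg [ 0.28 -0.12 56.17]
```

Call:
{"fn": "step_arm", "kwargs": {
  "plan": [
    {"jaw": 1, "dx": 0.1, "dy": -1, "dz": -3, "ax": 0, "ay": 0, "az": 8.5},
    {"jaw": 1, "dx": 0.2, "dy": -3, "dz": -5, "ax": 0, "ay": 0, "az": 17},
    {"jaw": 1, "dx": 0.4, "dy": -6, "dz": -5, "ax": 0, "ay": 0, "az": 25.5},
    {"jaw": 1, "dx": 0.6, "dy": -9, "dz": -5, "ax": 0, "ay": 0, "az": 34},
    {"jaw": 1, "dx": 0.6, "dy": -11.8, "dz": -5, "ax": 0, "ay": 0, "az": 42.5},
    {"jaw": 1, "dx": 0.6, "dy": -11.8, "dz": -5, "ax": 0, "ay": 0, "az": 51},
    {"jaw": 1, "dx": 0.6, "dy": -11.8, "dz": -5, "ax": 0, "ay": 0, "az": 59.5},
    {"jaw": 1, "dx": 0.6, "dy": -11.8, "dz": -5, "ax": 0, "ay": 0, "az": 68},
    {"jaw": 1, "dx": 0.6, "dy": -11.8, "dz": -5, "ax": 0, "ay": 0, "az": 76.5},
    {"jaw": 1, "dx": 0.6, "dy": -11.8, "dz": -5, "ax": 0, "ay": 0, "az": 85}
  ]
}}

```text
time: 40.4
eef_pos: [0.4559, -0.3047, 0.3309]
tcp_rot: [[0.873, -0.488, 0.004], [-0.488, -0.873, -0.003], [0.005, 0.001, -1.0]]
force: [0.1, -0.8, -0.0]
gripper_width: 0.0002
```

```bash
python3 -c "
from h import *
s,c=snap('wrist','w19');print(s['eef_pos'])
snap('side','s19')
a=cv2.resize(cv2.imread('pics/w19_raw.png')[0:290,100:500],(800,580)) 
b=cv2.resize(cv2.imread('pics/s19_raw.png')[100:220,240:440],(300,180))
d=cv2.resize(cv2.imread('pics/s19_raw.png')[330:480,250:370],(200,250))
a=a[:, :600];p=np.zeros((580,200,3),np.uint8);p[:120]=cv2.resize(b,(200,120));p[130:380]=d
cv2.imwrite('pics/m19.png',np.hstack([a,p]))
"
```

```text
[ 0.4559 -0.3047  0.3309]
```

View pics/m19.png

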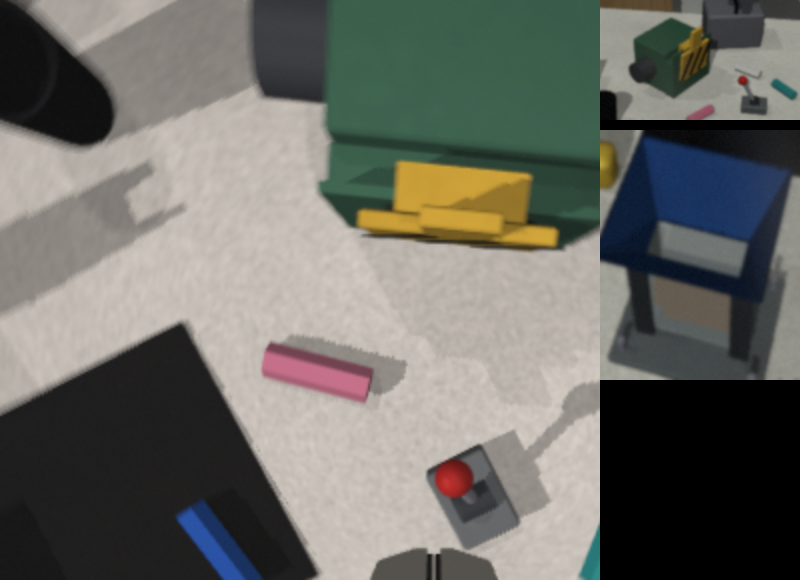

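```bash
python3 -c "
from h import *
s=observe();print(s['eef_pos']);go([.470,-.2995,.045],Rdown(-29.2))
R=s['tcp_rot'];print('push -x 10cm in tool',R.T@[-.10,0,0]*100)"
```

```text
[ 0.4559 -0.3048  0.3309]
d cm [ 0.83 -1.17 28.6 ] a deg [ 0.05 -0.29  0.21]
push -x 10cm in tool [-8.747   4.8466 -0.0404]
```

Call:
{"fn": "step_arm", "kwargs": {
  "plan": [
    {"jaw": 1, "dx": 0.85, "dy": -1.2, "dz": 3, "ax": 0, "ay": 0, "az": 0},
    {"jaw": 1, "dx": 0.85, "dy": -1.2, "dz": 7, "ax": 0, "ay": 0, "az": 0},
    {"jaw": 1, "dx": 0.85, "dy": -1.2, "dz": 11, "ax": 0, "ay": 0, "az": 0},
    {"jaw": 1, "dx": 0.85, "dy": -1.2, "dz": 15, "ax": 0, "ay": 0, "az": 0},
    {"jaw": 1, "dx": 0.85, "dy": -1.2, "dz": 19, "ax": 0, "ay": 0, "az": 0},
    {"jaw": 1, "dx": 0.85, "dy": -1.2, "dz": 23, "ax": 0, "ay": 0, "az": 0},
    {"jaw": 1, "dx": 0.85, "dy": -1.2, "dz": 26, "ax": 0, "ay": 0, "az": 0},
    {"jaw": 1, "dx": 0.85, "dy": -1.2, "dz": 28.6, "ax": 0, "ay": 0, "az": 0},
    {"jaw": 1, "dx": 0.85, "dy": -1.2, "dz": 28.6, "ax": 0, "ay": 0, "az": 0},
    {"jaw": 1, "dx": 0.85, "dy": -1.2, "dz": 28.6, "ax": 0, "ay": 0, "az": 0}
  ]
}}

```text
time: 41.5
eef_pos: [0.4705, -0.2994, 0.0457]
tcp_rot: [[0.876, -0.482, 0.004], [-0.482, -0.876, -0.003], [0.005, 0.001, -1.0]]
force: [0.7, 0.8, -0.2]
gripper_width: 0.0005
```

```bash
python3 -c "
from h import *
s=observe();print(s['eef_pos'],s['force']);go([.370,-.2995,.045],s['tcp_rot'])"
```

```text
[ 0.4705 -0.2994  0.0457] [ 0.7019  0.7843 -0.2258]
d cm [-8.8   4.85  0.03] a deg [0. 0. 0.]
```

Call:
{"fn": "step_arm", "kwargs": {
  "plan": [
    {"jaw": 1, "dx": -0.88, "dy": 0.48, "dz": 0, "ax": 0, "ay": 0, "az": 0},
    {"jaw": 1, "dx": -1.76, "dy": 0.97, "dz": 0, "ax": 0, "ay": 0, "az": 0},
    {"jaw": 1, "dx": -2.9, "dy": 1.6, "dz": 0, "ax": 0, "ay": 0, "az": 0},
    {"jaw": 1, "dx": -4, "dy": 2.2, "dz": 0, "ax": 0, "ay": 0, "az": 0},
    {"jaw": 1, "dx": -5.2, "dy": 2.87, "dz": 0, "ax": 0, "ay": 0, "az": 0},
    {"jaw": 1, "dx": -6.4, "dy": 3.53, "dz": 0, "ax": 0, "ay": 0, "az": 0},
    {"jaw": 1, "dx": -7.5, "dy": 4.13, "dz": 0, "ax": 0, "ay": 0, "az": 0},
    {"jaw": 1, "dx": -8.3, "dy": 4.57, "dz": 0, "ax": 0, "ay": 0, "az": 0},
    {"jaw": 1, "dx": -8.8, "dy": 4.85, "dz": 0, "ax": 0, "ay": 0, "az": 0},
    {"jaw": 1, "dx": -8.8, "dy": 4.85, "dz": 0, "ax": 0, "ay": 0, "az": 0}
  ]
}}

```text
time: 42.5
eef_pos: [0.3694, -0.2995, 0.0454]
tcp_rot: [[0.876, -0.483, 0.004], [-0.483, -0.876, -0.003], [0.005, 0.001, -1.0]]
force: [-0.2, -0.2, -0.1]
gripper_width: 0.0005
```

```bash
python3 ball.py
```

```text
42.5 [ 0.3694 -0.2995  0.0454] [-0.186  -0.2349 -0.098 ]
38 411.0 182.5 [ 0.3435 -0.2991  0.092 ]
```

Call:
{"fn": "step_arm", "kwargs": {
  "plan": [
    {"jaw": 1, "dx": 1, "dy": -0.55, "dz": 0, "ax": 0, "ay": 0, "az": 0},
    {"jaw": 1, "dx": 2, "dy": -1.1, "dz": -1, "ax": 0, "ay": 0, "az": 0},
    {"jaw": 1, "dx": 2, "dy": -1.1, "dz": -5, "ax": 0, "ay": 0, "az": 0},
    {"jaw": 1, "dx": 2, "dy": -1.1, "dz": -10, "ax": 0, "ay": 0, "az": 0},
    {"jaw": 1, "dx": 2, "dy": -1.1, "dz": -15, "ax": 0, "ay": 0, "az": 0},
    {"jaw": 1, "dx": 2, "dy": -1.1, "dz": -20, "ax": 0, "ay": 0, "az": 0},
    {"jaw": 1, "dx": 2, "dy": -1.1, "dz": -25, "ax": 0, "ay": 0, "az": 0},
    {"jaw": 1, "dx": 2, "dy": -1.1, "dz": -27, "ax": 0, "ay": 0, "az": 0},
    {"jaw": 1, "dx": 2, "dy": -1.1, "dz": -27, "ax": 0, "ay": 0, "az": 0},
    {"jaw": 1, "dx": 2, "dy": -1.1, "dz": -27, "ax": 0, "ay": 0, "az": 0}
  ]
}}

```text
time: 43.55
eef_pos: [0.3923, -0.2986, 0.3152]
tcp_rot: [[0.876, -0.482, 0.004], [-0.482, -0.876, -0.003], [0.005, 0.001, -1.0]]
force: [0.1, -0.5, -0.5]
gripper_width: 0.0006
```

```bash
python3 ball.py; python3 -c "
from h import *
c=cam('side')
for q in (0,.1,.2,.3): print(q,w2p(c,[.388+.08*np.sin(q-.5),-.2995,.022+.08*np.cos(q-.5)]))
s,w=snap('wrist','w20');s2,t=snap('side','s20')
# guard top/yellow compare between s19 and s20; orange in well
for n in ('s16','s19','s20'):
    im=cv2.imread(f'pics/{n}_raw.png');hsv=cv2.cvtColor(im,cv2.COLOR_BGR2HSV)
    y=cv2.inRange(hsv[100:220,240:400],(20,120,60),(32,255,255));v,u=np.nonzero(y);h=im[370:480,255:360].astype(int);m=(h[:,:,2]-h[:,:,0]>12)
    print(n,len(u),u.mean() if len(u) else 0,v.mean() if len(v) else 0,'well orange',m.sum())
"
```

```text
43.55 [ 0.3923 -0.2986  0.3152] [ 0.0958 -0.45   -0.528 ]
35 411.22857142857146 182.57142857142858 [ 0.3429 -0.2989  0.092 ]
0 [[408.6571 182.1761]]
0.1 [[406.0534 180.9045]]
0.2 [[403.2884 179.8476]]
0.3 [[400.3928 179.0179]]
s16 4 11.5 119.0 well orange 907
s19 853 92.21805392731535 51.76084407971864 well orange 912
s20 853 92.2567409144197 51.71864009378663 well orange 909
```

```bash
python3 -c "
from h import *
im=camera('top')[:,:,::-1];a=cv2.imread('pics/top0.png')
for i in (a,im):
    hsv=cv2.cvtColor(np.ascontiguousarray(i),cv2.COLOR_BGR2HSV);m=cv2.inRange(hsv,(3,120,40),(16,255,255));n,l,st,ce=cv2.connectedComponentsWithStats(m)
    print([(int(s[4]),*c.round().astype(int).tolist()) for s,c in zip(st[1:],ce[1:]) if s[4]>15])
print(w2p(cam('top'),[[.518,.375,.108-.012],[.518,.375,.16]]))
hand_in() if 0 else None
"
```

```text
[(435, 253, 230), (453, 339, 239), (442, 253, 279), (461, 294, 280), (826, 246, 326)]
[(88, 133, 245), (823, 246, 326)]
[[136.9171 248.1189]
 [126.1734 245.1215]]
```

```bash
python3 -c "
from cell import *
print(hand_in())"
```

```text
the job is handed in; nothing more can be done
None
```

I ran the whole job and handed it in at about 44 s of robot time, but no verdict is reported, so success is judged only from my own checks.

**What was done, in order**
- The lever went to LOAD.
- All four orange blanks present were dropped one by one into the well. The blue blank stayed on the mat.
- The guard was moved from its stand to the drive rail, lowered until the force showed it resting on the lip, and released.
- The lever was pushed back to RUN and the arm withdrawn clear.

**Last checks**
- **Orange blanks:** the overhead camera shows no orange blank left on the mat, and orange in the well at the expected place. I saw the first three stack in pictures. The fourth I confirmed only from the empty funnel and mat, not by a clear view of it lying flat.
- **Guard:** it hangs square and central on the lip, and it did not shift when I threw the lever.
- **Lever:** the side view puts it at RUN, about 0 rad. At LOAD I measured about 0.9 rad, against the 0.8 limit.
- **Other objects:** I saw no contact with them but did not measure each one's position. Some were checked only by eye.

**What disagreed or failed**
- The fingertips really sit about 3 cm behind the reported tool point. Because of that, the first lever push went over the ball and the first grasp closed on air. I repeated both lower and they worked.

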